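# Set the depth stop to the sample and load the feed bay

## Robot

A 6-joint arm with a two-finger parallel gripper is mounted at the origin on the work surface. World frame = base frame: x ahead of the robot, y to its left, z up, the work surface at z = 0. Lengths are in m, angles in degrees, forces in N, time in s.
With the tool pointing down it reaches from about 0.275 to 0.975 m from the base axis. Payload 8.4 kg.
Tool frame: the origin (TCP) lies midway between the tips of the shut fingers; the grasp point (between the pads) lies 19 mm behind it; z points along the fingers, y is the line along which they close (so a half turn about z gives the same grasp; the last joint's range is limited). The gripper opens to 92 mm and grips with 3 to 60 N. Pads are 20 mm wide; open, the fingers measure 128 mm over their backs; the gripper's body (75 mm by 189 mm) begins 69 mm behind the grasp point.
Start: joints at [-71.643, 20.225, 93.587, -0, 66.188, -0.138], TCP at [0.198, -0.593, 0.188] pointing down, gripper open.
Joint ranges: [-150.9, 150.9], [-52.94, 120.26], [3.33, 152.33], [-74.26, 254.26], [0, 154.13], [-172.89, 172.89]. Speed limits (degrees/s): [127.2, 127.2, 159.86, 180, 180, 180].

## Interface

Orientations are given as [roll, pitch, yaw] about the fixed x, y, z axes, in that order (R = Rz(yaw) Ry(pitch) Rx(roll)).
In Python, from rig import bot, snapshot, camera_params gives the robot as it stands.
- The arm moves only by the tool apply_moves, never from a script. Its argument "steps" is a list of rows, each a list of 5 numbers: the finger opening in m, from 0 to 0.0919, then the shift along the world's x, y, z in m, then the turn about the world's z in rad. In form: [[jaw, x, y, z, roll], ...]. A call has 1 to 12 rows; each row is the pose to reach, as a shift and turn from the pose commanded when the call began; what a row does not reach only later rows make up. A row lasts 1/12 s, in which the tool goes at most 41.7 mm and 7.16 degrees, less where a joint would pass 70% of its speed; a pose out of reach is approached as far as the arm can. A call with a gripper value outside its range is refused whole. The fingers move at their own pace and stop on an object; the grip force is fixed at half the most. Time passes only in rows, so rows that repeat a pose let the fingers close. It gives the time, the measured TCP pose, the force, the opening and the grip force at its end, in the units of the state.
- bot.state(): the state, without advancing time (a new reading comes with each control period).
- snapshot(name): name is "side" or "top"; returns the picture (400x640x3 uint8, blue, green, red); there is no depth.
- camera_params(name): a dict with "K" (3x3 intrinsics, pixels), "eye" and "attitude" of the camera in the world. Camera axes: x right, y down, z forward; pixel columns grow to the right and rows downward; lengths in m; the calibration is good to about 2 mm. A picture is of the moment at which its call begins. camera_params takes no time and is no camera call.
- bot.finish_job(): hands the job in; it is judged then, once.
The state is a dict: "time_s": time; "q": joint angles; "qd": joint speeds; "tau": joint torques, N m; "eef_pos": TCP position; "tcp_rot": TCP orientation; "wrist_force": force on the tool from outside, world axes, zero at the start; "wrist_torque": the same for the moment, N m; "width": finger opening in m; "grip_force": force on a finger pad.
Only numpy, scipy, OpenCV 4.12 (cv2) and the standard library are available. Lean on these libraries where they do the work, as an engineer would, in place of code of your own. Each camera call takes 0.05 s, during which the arm holds its last target. There are 200 camera calls.

## Task

Get the bench ready for a drilling batch. Push the height gauge's sprung foot down until it rests on the dark sample and let it go; then loosen the depth stop's jam nut (a sixth of a turn or more), turn the adjuster screw until the upper face of the stop finger is level with the sample's top, and tighten the nut fully again without disturbing the setting; the screw must not be turned while the nut is tight. Also lay every light-wood blank in the feed bay, none on top of another, and push its gate fully shut past the catch; leave the sample on the gauge and the other things on the bench where they are.

Things in the scene. Friction and masses are not known exactly. Their poses are not given: they have to be found in the camera images.
- gauge_plate (a point): Height gauge (fixed stand, its place and yaw vary): a steel base plate 130 x 130 x 12 mm; this point is the centre of the plate's upper face, 12 mm above the bench, straight under the foot. x axis points from here to the post, which stands 48 mm off and carries an arm over the plate at 83 to 101 mm above the bench.
- gauge_knob (a point): Top centre of the black push knob (28 mm diameter, 14 mm high) on the upper end of the foot's stem, 118 mm above the foot's face (a disc of 24 mm diameter on a stem sliding through the arm). Pushing it down lowers the foot; at rest it is 182 mm above the bench.
- gauge_foot (a joint): Reading of the gauge: height of the foot's face above the plate, m. A spring holds it up at 0.052; pushing it down takes about 2 N at first and 4.5 N at 0.027, and it springs back when let go.
- jam_nut (a joint): Turn of the jam nut, rad. 0 = tight against its end stop (as it starts, within 0.05); grows anticlockwise seen from above (loosening), to 3.0. Friction 0.15 N m; it does not move up or down.
- nut_center (a point): Centre of the steel jam nut on top of the depth stop's column: a hexagon 42 mm across flats and 16 mm high, lying 100 to 116 mm above the bench, coaxial with the adjuster, which stands above it. At this point's own yaw the flats face along its x axis and every 60 degrees from it. The column below is only 32 mm in diameter, so fingers may reach past the nut down to 70 mm above the bench.
- adjuster (a joint): Turn of the adjuster screw, rad, anticlockwise from above positive, range -1.0 to 7.0, friction 0.06 N m, stays where left. Each anticlockwise turn raises the stop finger by 18 mm (2.865 mm per rad). The mechanism does not itself stop the screw from turning while the nut is tight: that is left to the worker.
- adjuster_head (a point): Centre of the adjuster's bar head: a steel bar 32 mm long along this point's x axis, 12 mm thick along its y axis, 24 mm high, lying 128 to 152 mm above the bench, on the axis of the nut. Its underside is 12 mm above the nut's top.
- stop_top (a point): Depth stop (fixed stand, its place and yaw vary: plate 110 x 100 x 12 mm, column): this point is on the upper face of the aluminium stop finger, 48 mm out from the column's axis; the finger, 22 mm wide and 12 mm thick, reaches 60 mm out from the axis on the side away from the robot and rides up and down as the adjuster turns. It starts lower than any sample.
- bay_floor (a point): Feed bay: an open-topped plywood tray (fixed, its place and yaw vary), 190 (x) x 210 (y) mm outside, floor 6 mm thick; this point is the centre of the floor's upper face, 6 mm above the bench. Side walls 8 mm thick (inner faces at y = -97 and +97 mm) and a back wall (inner face at x = +85 mm) stand 50 mm above the bench. The front, at x = -95 mm, is closed only by the gate.
- gate (a joint): Angle of the feed bay's gate, rad: 0 = fully shut, seated behind its sprung ball catch; it starts open (0.6 to 0.95) and opens towards the robot. Swings freely and stays where left; the last 0.1 rad pushes past the catch, about 4 N at the free end.
- gate_hinge (a point): On the gate's vertical hinge axis at mid-height (47 mm above the bench), at the bay's front left corner seen from the robot. The gate is a plywood board 200 mm wide along this point's -y axis, 10 mm thick, 22 to 72 mm above the bench; -x of this point is its outer side (the robot's side).
- sample_a_top (a point): Top centre of a dark stained sample block, 100 x 50 mm (x, y) and 27 mm thick, lying on the gauge's plate under the foot. Exactly one of the three samples a, b, c is present (the others are None).
- sample_b_top (a point): Top centre of a dark stained sample block, 100 x 50 mm (x, y) and 32 mm thick, lying on the gauge's plate under the foot. Exactly one of the three samples a, b, c is present (the others are None).
- sample_c_top (a point): Top centre of a dark stained sample block, 100 x 50 mm (x, y) and 37 mm thick, lying on the gauge's plate under the foot. Exactly one of the three samples a, b, c is present (the others are None).
- blank1_center (a point): Centre of a plain light-wood blank, 60 x 40 x 30 mm (x, y, z), lying flat on the bench at the start, 35 to 70 g. Two to four blanks are present (absent ones are None).
- blank2_center (a point): Centre of a plain light-wood blank, 60 x 40 x 30 mm (x, y, z), lying flat on the bench at the start, 35 to 70 g. Two to four blanks are present (absent ones are None).
- blank3_center (a point): Centre of a plain light-wood blank, 60 x 40 x 30 mm (x, y, z), lying flat on the bench at the start, 35 to 70 g. Two to four blanks are present (absent ones are None).
- blank4_center (a point): Centre of a plain light-wood blank, 60 x 40 x 30 mm (x, y, z), lying flat on the bench at the start, 35 to 70 g. Two to four blanks are present (absent ones are None).
- tin1: Bystander: open dark tin, 76 mm diameter, 75 mm high. Origin at the centre of its underside. To be left alone.
- tin2: Bystander: closed tin, 72 mm diameter, 70 mm high. Origin at the centre of its underside. To be left alone.
- tin_lid: Bystander: tin lid lying flat, 60 mm diameter, 9 mm high. Origin at the centre of its underside. To be left alone.
- bottle: Bystander: glass bottle, 72 mm diameter, 170 mm high. Origin at the centre of its underside. To be left alone.
- hammer: Bystander: hammer. Origin at the centre of its underside. To be left alone.
- offcut: Bystander: old timber offcut, 170 x 70 x 45 mm. Origin at the centre of its underside. To be left alone.
Mind the look-alikes: they are no part of the job. What is shaped like the part that bears blank1_center but orange, pink or purple is not meant.

How it is judged:
By the outcome, as a careful person would: the job done as asked, in the order asked, and still so for the second after the job is handed in, with the robot touching nothing.
Of sample_a, sample_b, sample_c only 1 to 1 are there at a start; the rules pass over those that are not, and their reading is None.
Of blank1, blank2, blank3, blank4 only 2 to 4 are there at a start; the rules pass over those that are not, and their reading is None.
At some moment in a run one of blank1, blank2, blank3, blank4 may be knocked a few centimetres aside while the robot is not near it.
Once in a run the grip may slacken for a moment while it holds something.
It also fails if it takes over 210 s, if anything falls off the work surface, if the arm or the gripper's body presses on something with over 40 N, if the wrist force passes 120 N, or if a joint passes its speed limit or range.

## Working session

There is one attempt and no reset: what is moved stays moved. The work goes in short steps, Python scripts to look and compute and a tool call to move; the robot and the scene stay as the last step left them, time stands still between calls to the robot, and variables do not carry over. Pictures are saved under pics/ and viewed, at most 14 in all, crops included, and the job is handed in when it is done.

Besides the shell and the picture viewer there is one more tool, called by a JSON object that holds its "api" and its "payload", one argument or row to a line. apply_moves: Moves the arm, as the interface text tells. Its arguments: {"type":"object","properties":{"steps":{"type":"array"}},"required":["steps"]}

```bash
mkdir -p pics; ls; python3 - <<'E'
from rig import bot,snapshot,camera_params
import cv2
for n in("side","top"):
    im=snapshot(n); cv2.imwrite(f"pics/{n}0.png",im); p=camera_params(n); print(n,p)
print(bot.state())
E
```

```text
pics
side {'K': array([[508.95613505,   0.        , 313.68669287],
       [  0.        , 508.95613505, 206.09906571],
       [  0.        ,   0.        ,   1.        ]]), 'eye': array([-0.0180312 ,  0.63110684,  1.23979484]), 'attitude': array([-141.05277951,    1.06977076, -141.35571677])}
top {'K': array([[475.75029919,   0.        , 315.6067784 ],
       [  0.        , 475.75029919, 199.96012403],
       [  0.        ,   0.        ,   1.        ]]), 'eye': array([ 0.48792752, -0.08316152,  1.65243401]), 'attitude': array([-176.77915002,    0.51448745,  -88.34334945])}
{'time_s': 0.1, 'q': array([-7.16413074e+01,  2.02572315e+01,  9.36244193e+01,  9.47911825e-04,
        6.61896961e+01, -1.36497804e-01]), 'qd': array([ 0.03407668, -0.00499223, -0.10022974,  0.04989862,  0.08293269,
       -0.0528267 ]), 'tau': array([ 9.72926355e-04, -5.94903302e+01, -3.34932089e+01,  6.99269422e-02,
        1.83938438e-02, -1.36505540e-05]), 'eef_pos': array([ 0.19812862, -0.59225239,  0.18765578]), 'tcp_rot': array([-1.79928655e+02, -1.03672465e-03,  1.84948065e+01]), 'wrist_force': array([0.31975884, 1.03510901, 0.54132437]), 'wrist_torque': array([-0.04328369,  0.06757043,  0.01538158]), 'grip_force': 0.0, 'width': 0.09178690242031202}
```

View pics/top0.png

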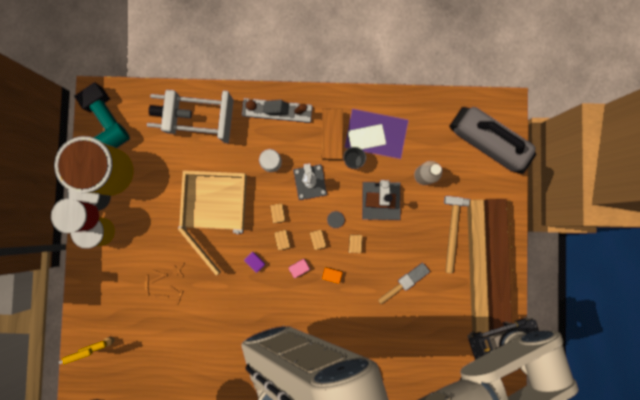

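View pics/side0.png

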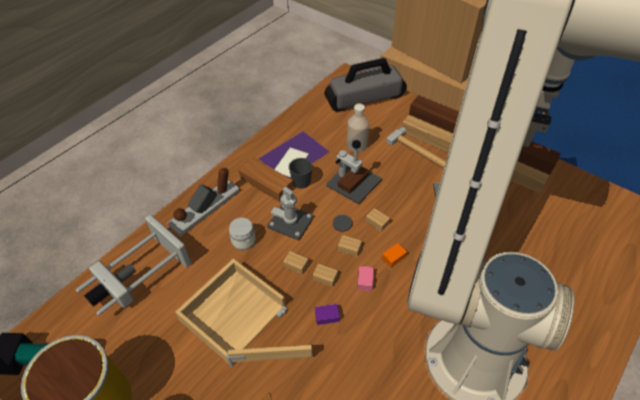

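Candidates in the top view: light-wood blanks at (278,213), (283,240), (319,240) and (356,244). The look-alikes are purple (255,262), pink (300,268) and orange (333,275). The gauge is at (382,200), the stop at (310,180), the bay at (215,200) and the open gate runs from (181,229) to (217,272).

```bash
cat > h.py <<'E'
import numpy as np,cv2
from scipy.spatial.transform import Rotation as Ro
from rig import bot,snapshot,camera_params
P={n:camera_params(n) for n in("side","top")}
def RR(n): return Ro.from_euler('xyz',P[n]['attitude'],degrees=True).as_matrix()
def proj(n,X):
    c=RR(n).T@(np.array(X,float)-P[n]['eye']); u=P[n]['K']@c; return u[:2]/u[2]
def ray(n,uv):
    d=RR(n)@np.linalg.solve(P[n]['K'],[uv[0],uv[1],1.]); return P[n]['eye'],d/np.linalg.norm(d)
def plane(n,uv,z):
    o,d=ray(n,uv); return o+d*(z-o[2])/d[2]
def tri(a,b):
    o1,d1=ray("top",a);o2,d2=ray("side",b)
    s=np.linalg.lstsq(np.c_[d1,-d2],o2-o1,rcond=None)[0]
    p,q=o1+s[0]*d1,o2+s[1]*d2; return (p+q)/2,np.linalg.norm(p-q)
def blanks(n,im,z=.03):
    hsv=cv2.cvtColor(im,cv2.COLOR_BGR2HSV)
    return hsv
E
python3 - <<'E'
from h import *
s=bot.state(); print(proj("top",s['eef_pos']),proj("side",s['eef_pos']))
t=cv2.imread("pics/top0.png"); d=cv2.imread("pics/side0.png")
a=cv2.resize(t[150:230,270:430],None,fx=5,fy=5,interpolation=cv2.INTER_CUBIC)[:400]
cv2.imwrite("pics/ctop.png",a)
b=cv2.resize(d[130:240,260:400],None,fx=5,fy=5,interpolation=cv2.INTER_CUBIC)
cv2.imwrite("pics/cside.png",b)
for uv in[(278,213),(283,240),(319,240),(356,244),(215,200)]: print(uv,t[uv[1],uv[0]],cv2.cvtColor(t,cv2.COLOR_BGR2HSV)[uv[1],uv[0]],plane("top",uv,.03))
print(cv2.cvtColor(t,cv2.COLOR_BGR2HSV)[[225,260,250],[330,290,270]])
E
```

```text
[485.20572693 327.40129499] [522.95118692 140.11614365]
(278, 213) [ 85 157 215] [ 17 154 215] [0.53056998 0.06105617 0.03      ]
(283, 240) [ 85 155 214] [ 16 154 214] [0.43925599 0.04097796 0.03      ]
(319, 240) [ 84 155 213] [ 17 154 213] [ 0.44282685 -0.08143126  0.03      ]
(356, 244) [ 85 156 214] [ 17 154 214] [ 0.43295622 -0.20739499  0.03      ]
(215, 200) [106 180 230] [ 18 137 230] [0.56885527 0.27821762 0.03      ]
[[ 13  88 107]
 [ 14 198 175]
 [ 14 201 174]]
```

View pics/ctop.png

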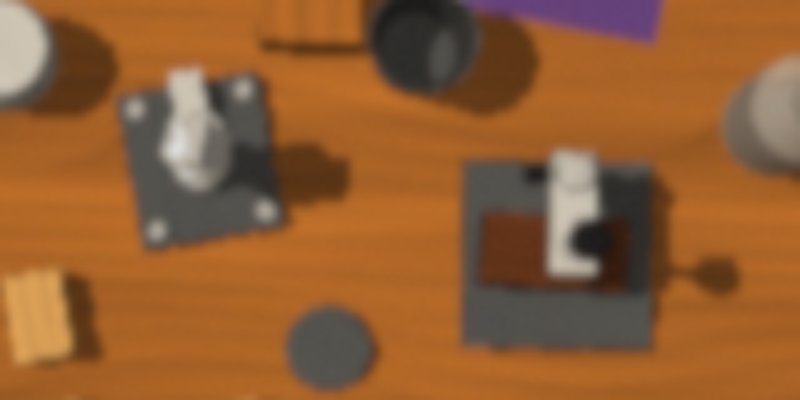

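View pics/cside.png

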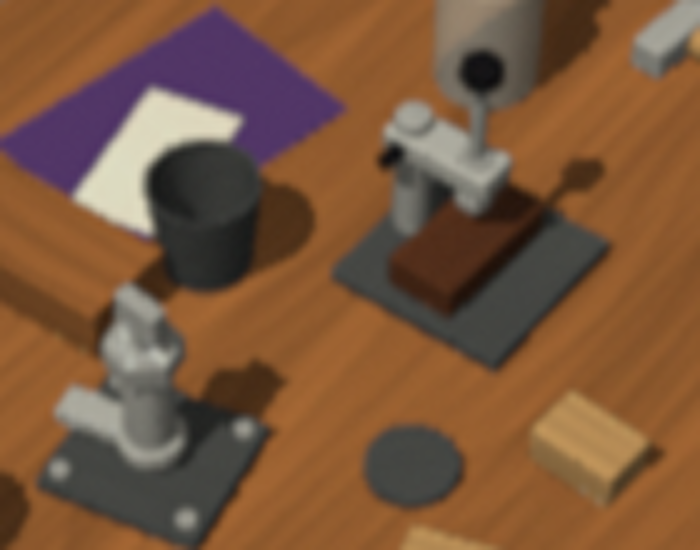

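The crops show the knob at about top (388,198) and side (356,144). The stop's nut is near top (311,180) and side (288.5,200), and its finger points away from the robot. The dark sample lies under the gauge foot. Next I measure these more closely, together with the blanks and the bay.

```bash
cat >> h.py <<'E'
def wood(im,vmin=150,smax=185):
    hsv=cv2.cvtColor(im,cv2.COLOR_BGR2HSV)
    return cv2.inRange(hsv,(12,90,vmin),(24,smax,255))
def find_blanks(im,n="top"):
    m=wood(im,190,175); out=[]
    for c in cv2.findContours(m,cv2.RETR_EXTERNAL,cv2.CHAIN_APPROX_NONE)[0]:
        a=cv2.contourArea(c)
        if 70<a<400:
            q=np.array([plane(n,p[0],.03)[:2]*1000 for p in c],np.float32)
            (x,y),(w,h),an=cv2.minAreaRect(q)
            if w<h: an+=90
            out.append((round(x),round(y),round(max(w,h)),round(min(w,h)),round((an+90)%180-90,1),a))
    return out
E
python3 - <<'E'
from h import *
t=cv2.imread("pics/top0.png"); d=cv2.imread("pics/side0.png")
print("blanks(x,y,L,W,yaw of long)"); [print(b) for b in find_blanks(t)]
k=lambda x,y,x0,y0,f=5:((x+.5)/f-.5+x0,(y+.5)/f-.5+y0)
print("knob",tri(k(591,240,270,150),k(482,72,260,130)),plane("top",k(591,238,270,150),.18))
for c in [(463,163),(653,163),(653,350),(463,347)]: print("gplate",plane("top",k(*c,270,150),.012))
for c in [(480,212),(632,218),(628,293),(480,285)]: print("sample",plane("top",k(*c,270,150),.044))
for c in [(134,108),(243,90),(265,211),(156,231)]: print("bolt",plane("top",k(*c,270,150),.014))
# bay / gate contour
m=wood(t,150)
cs=[c for c in cv2.findContours(m,cv2.RETR_EXTERNAL,cv2.CHAIN_APPROX_NONE)[0] if cv2.contourArea(c)>400]
for c in cs: print(cv2.boundingRect(c),cv2.contourArea(c))
A=cv2.resize(t[160:205,290:330],None,fx=10,fy=10,interpolation=cv2.INTER_CUBIC)
B=cv2.resize(d[182:242,266:306],None,fx=10,fy=10,interpolation=cv2.INTER_CUBIC)[:600]
A=cv2.copyMakeBorder(A,0,150,0,0,cv2.BORDER_CONSTANT)
cv2.imwrite("pics/stop.png",np.hstack([A,B]))
C=cv2.resize(t[160:285,165:265],None,fx=4.5,fy=4.5,interpolation=cv2.INTER_CUBIC)
cv2.imwrite("pics/bay.png",C)
E
```

```text
blanks(x,y,L,W,yaw of long)
(433, -203, 57, 38, -2.7, 164.5)
(441, 47, 58, 37, 16.0, 160.0)
(446, -75, 57, 38, 18.4, 162.5)
(460, -531, 225, 13, -5.4, 173.5)
(532, 66, 60, 38, 11.3, 163.5)
knob (array([ 0.58416827, -0.29167245,  0.17491012]), np.float64(0.0004980659509990752)) [ 0.58528139 -0.29078715  0.18      ]
gplate [ 0.64584116 -0.22504661  0.012     ]
gplate [ 0.64952356 -0.35619065  0.012     ]
gplate [ 0.52040307 -0.35863643  0.012     ]
gplate [ 0.51870812 -0.22802411  0.012     ]
sample [ 0.60978409 -0.23455797  0.044     ]
sample [ 0.60861806 -0.33738767  0.044     ]
sample [ 0.5577594  -0.33567742  0.044     ]
sample [ 0.56031696 -0.23569668  0.044     ]
bolt [0.67747736 0.00357384 0.014     ]
bolt [ 0.69210264 -0.0715208   0.014     ]
bolt [ 0.6085584  -0.08910793  0.014     ]
bolt [ 0.59259423 -0.01427685  0.014     ]
(445, 205, 14, 69) 425.5
(443, 195, 45, 122) 1372.0
(177, 170, 69, 106) 3253.0
(581, 103, 59, 123) 2444.0
(128, 77, 401, 44) 478.0
```

View pics/stop.png

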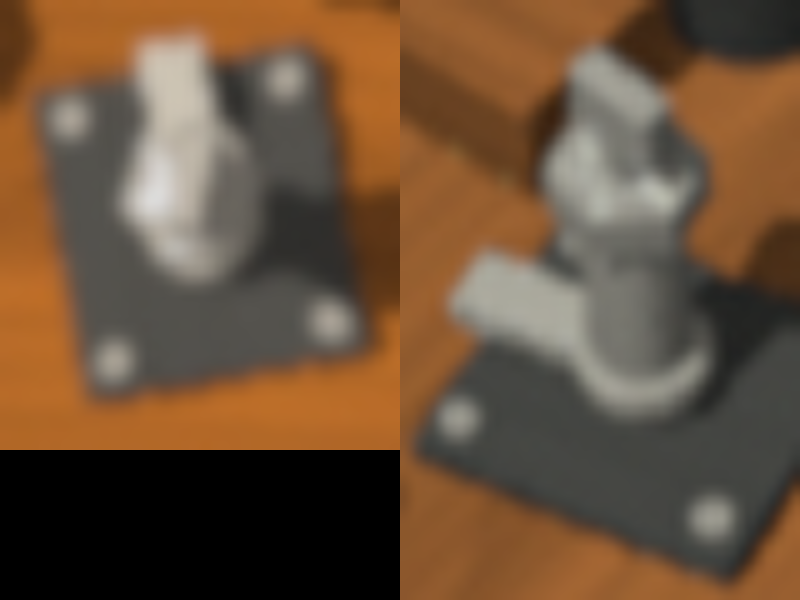

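View pics/bay.png

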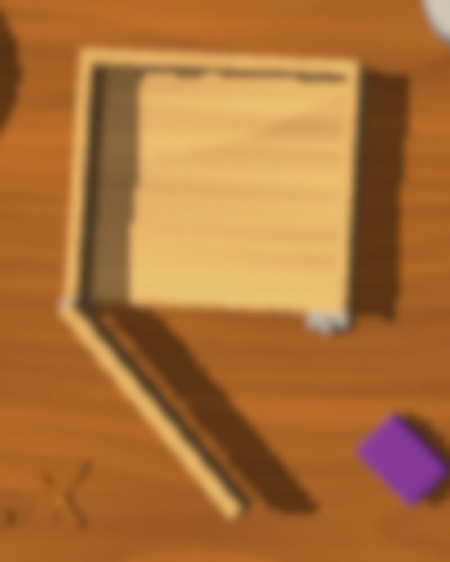

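The stop crop shows the head's top face centred near side (288,190.8), the nut around top (309,180), and the finger pointing away at a yaw of about 11°. The bay crop shows the tray corners, the hinge at crop (68,305), the gate tip at crop (237,515), and the catch at the right front.

```bash
python3 - <<'E'
from h import *
np.set_printoptions(precision=4,suppress=True)
k=lambda x,y,x0,y0,f:((x+.5)/f-.5+x0,(y+.5)/f-.5+y0)
K=lambda x,y:k(x,y,290,160,10); S=lambda x,y:k(x-400,y,266,182,10)
print("head top side",plane("side",S(620,88),.152))
for c in [(597,45),(668,95),(640,128),(570,78)]: print("  hc",plane("side",S(*c),.152))
print("nut top-view",plane("top",K(191,200),.116), "left",plane("top",K(120,200),.116),"right",plane("top",K(262,200),.116))
print("nut side view l/r",plane("side",S(545,175),.108),plane("side",S(708,180),.108))
print("column base collar side",plane("side",S(645,350),.018))
for c in [(140,40),(205,40)]: print("fing end top",plane("top",K(*c),.03))
for c in [(485,245),(450,300),(578,355)]: print("fing side",plane("side",S(*c),.03))
for a in [(.640,-.043),(.643,-.043),(.646,-.043)]:
  for z in (.116,.152): print(a,z,"top",(proj("top",(*a,z))-[290,160])*10+4.5,"side",(proj("side",(*a,z))-[266,182])*10+[404.5,4.5])
B=lambda x,y:k(x,y,165,160,4.5)
for c in [(80,50),(360,62),(350,310),(68,305)]: print("bay",plane("top",B(*c),.05))
h=plane("top",B(72,306),.072);e=plane("top",B(237,512),.072);print("gate",h,e,np.linalg.norm(e-h),np.degrees(np.arctan2(*(e-h)[1::-1])))
E
```

```text
head top side [ 0.641  -0.0425  0.152 ]
  hc [ 0.6567 -0.0507  0.152 ]
  hc [ 0.6286 -0.0488  0.152 ]
  hc [ 0.627  -0.0346  0.152 ]
  hc [ 0.6546 -0.0366  0.152 ]
nut top-view [ 0.6396 -0.0424  0.116 ] left [ 0.6389 -0.0194  0.116 ] right [ 0.6402 -0.0654  0.116 ]
nut side view l/r [ 0.6633 -0.0311  0.108 ] [ 0.6247 -0.0586  0.108 ]
column base collar side [ 0.6479 -0.0501  0.018 ]
fing end top [ 0.7027 -0.021   0.03  ]
fing end top [ 0.7033 -0.0433  0.03  ]
fing side [ 0.7065 -0.0444  0.03  ]
fing side [ 0.7006 -0.0217  0.03  ]
fing side [ 0.6561 -0.0296  0.03  ]
(0.64, -0.043) 0.116 top [192.8821 198.7709] side [631.2064 170.1629]
(0.64, -0.043) 0.152 top [190.2472 187.4882] side [623.95    88.5301]
(0.643, -0.043) 0.116 top [193.1569 189.562 ] side [623.2782 165.2612]
(0.643, -0.043) 0.152 top [190.5288 178.0609] side [615.8736  83.6017]
(0.646, -0.043) 0.116 top [193.4316 180.355 ] side [615.3631 160.3675]
(0.646, -0.043) 0.152 top [190.8103 168.6356] side [607.8108  78.6816]
bay [0.6642 0.3887 0.05  ]
bay [0.661  0.1769 0.05  ]
bay [0.4744 0.1775 0.05  ]
bay [0.4721 0.3891 0.05  ]
gate [0.4716 0.3796 0.072 ] [0.3242 0.2514 0.072 ] 0.19535211175744735 -138.97807336204488
```

{"api": "apply_moves", "payload": {
  "steps": [
    [0,0,0,0.04,0],
    [0,0,0,0.07,0],
    [0,0.386,0.301,0.07,0],
    [0,0.386,0.301,0.07,0],
    [0,0.386,0.301,0.07,0],
    [0,0.386,0.301,0.07,0],
    [0,0.386,0.301,0.07,0],
    [0,0.386,0.301,0.07,0],
    [0,0.386,0.301,0.07,0],
    [0,0.386,0.301,0.07,0],
    [0,0.386,0.301,0.07,0],
    [0,0.386,0.301,0.07,0]
  ]
}}

```text
time_s: 1.1
eef_pos: [0.528, -0.3348, 0.258]
tcp_rot: [-180.0, 0.0, 18.5]
wrist_force: [1.0, -1.1, -0.1]
width: 0.0141
grip_force: 0.0
```

{"api": "apply_moves", "payload": {
  "steps": [
    [0,0,0,0,0],
    [0,0,0,0,0],
    [0,0,0,0,0],
    [0,0,0,0,0],
    [0,0,0,0,0]
  ]
}}

```text
time_s: 1.52
eef_pos: [0.5257, -0.3375, 0.2583]
tcp_rot: [-180.0, 0.0, 18.4]
wrist_force: [0.3, 0.2, -0.1]
width: 0.0005
grip_force: 0.0
```

{"api": "apply_moves", "payload": {
  "steps": [
    [0,0.0585,0.046,0,0],
    [0,0.0585,0.046,0,0],
    [0,0.0585,0.046,0,0],
    [0,0.0585,0.046,-0.03,0],
    [0,0.0585,0.046,-0.06,0],
    [0,0.0585,0.046,-0.066,0],
    [0,0.0585,0.046,-0.066,0],
    [0,0.0585,0.046,-0.066,0]
  ]
}}

```text
time_s: 2.18
eef_pos: [0.585, -0.2914, 0.1931]
tcp_rot: [180.0, 0.0, 18.4]
wrist_force: [-0.6, -0.2, -0.2]
width: 0.0004
grip_force: 0.0
```

{"api": "apply_moves", "payload": {
  "steps": [
    [0,0,0,-0.006,0],
    [0,0,0,-0.01,0],
    [0,0,0,-0.014,0],
    [0,0,0,-0.018,0],
    [0,0,0,-0.02,0],
    [0,0,0,-0.02,0]
  ]
}}

```text
time_s: 2.68
eef_pos: [0.5851, -0.2903, 0.1718]
tcp_rot: [-180.0, 0.0, 18.5]
wrist_force: [0.1, 0.4, -0.1]
width: 0.0004
grip_force: 0.0
```

{"api": "apply_moves", "payload": {
  "steps": [
    [0,0,0,-0.001,0],
    [0,0,0,-0.002,0],
    [0,0,0,-0.002,0],
    [0,0,0,-0.002,0]
  ]
}}

```text
time_s: 3.02
eef_pos: [0.5854, -0.2905, 0.1704]
tcp_rot: [180.0, -0.0, 18.5]
wrist_force: [0.8, 0.1, -0.2]
width: 0.0002
grip_force: 0.0
```

```bash
python3 - <<'E'
from h import *
d=snapshot("side");t=snapshot("top");s=bot.state()
print(s['eef_pos'],s['wrist_force'],proj("side",s['eef_pos']),proj("side",(.5842,-.2917,.182)),proj("top",s['eef_pos']))
cv2.imwrite("pics/k1.png",np.hstack([cv2.resize(x,None,fx=4,fy=4,interpolation=cv2.INTER_CUBIC) for x in(d[100:200,310:410],t[150:250,340:440])]))
E
```

```text
[ 0.58540919 -0.2904971   0.17040385] [-0.57197588 -0.71680332  0.27626565] [355.27831241 145.13176975] [356.0223824  142.26071605] [387.26889278 197.34726222]
```

View pics/k1.png

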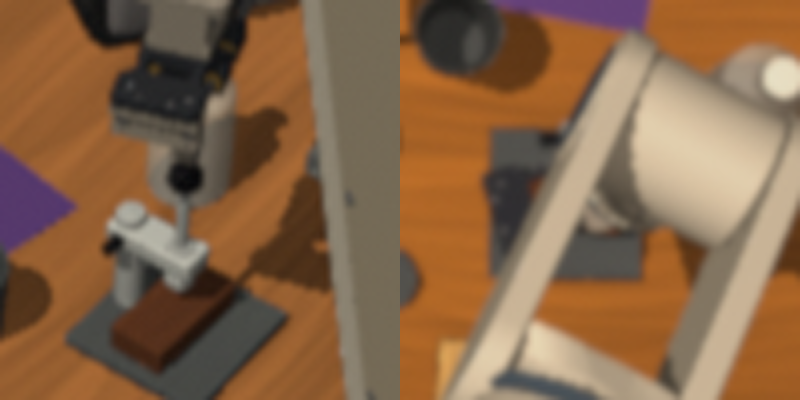

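The gripper is at the knob, but the knob still sits at side (356,144.5), unmoved, and there is no contact force. I'll probe further down in small steps.

{"api": "apply_moves", "payload": {
  "steps": [
    [0,0,0,-0.001,0],
    [0,0,0,-0.003,0],
    [0,0,0,-0.004,0],
    [0,0,0,-0.004,0]
  ]
}}

```text
time_s: 3.45
eef_pos: [0.5851, -0.2904, 0.1659]
tcp_rot: [-180.0, 0.0, 18.5]
wrist_force: [-0.6, -0.2, -0.0]
width: 0.0004
grip_force: 0.0
```

```bash
python3 - <<'E'
from h import *
d0=cv2.imread("pics/side0.png");d=snapshot("side");s=bot.state();print(s['eef_pos'],s['wrist_force'])
for im in(d0,d):
    g=im[136:160,346:366].max(2); m=(g<45).astype(np.uint8)
    print("\n".join("".join("#" if v<45 else("+" if v<80 else ".") for v in r) for r in g)); print()
E
```

```text
[ 0.58519505 -0.29044215  0.16602387] [-0.17153482 -0.39437839  0.37842243]
....................
....................
....................
....................
........+++++.......
.......+#####+......
......+#######+.....
......+#######+.....
......+#######+.....
......+#######+.....
......+#######+.....
.......+#####+......
........++#++.......
..........++........
....................
....................
....................
....................
....................
....................
....................
....................
....................
....................

.............++.....
....................
.............+......
........+++..+......
........++++++......
.......+++++#+......
......+#######+.....
......+#######+.....
......+#######+.....
......+#######+.....
......+#######+.....
.......+#####+......
.........++++.......
..........+.........
....................
....................
....................
....................
....................
....................
....................
....................
....................
....................
```

{"api": "apply_moves", "payload": {
  "steps": [
    [0,0,0,-0.001,0],
    [0,0,0,-0.003,0],
    [0,0,0,-0.005,0],
    [0,0,0,-0.006,0],
    [0,0,0,-0.006,0]
  ]
}}

```text
time_s: 3.92
eef_pos: [0.5852, -0.2904, 0.1599]
tcp_rot: [-180.0, 0.0, 18.5]
wrist_force: [0.8, 0.9, 0.5]
width: 0.0003
grip_force: 0.0
```

```bash
python3 - <<'E'
from h import *
d=snapshot("side");s=bot.state();print(s['eef_pos'],s['wrist_force'],s['wrist_torque'])
cv2.imwrite("pics/k2.png",cv2.resize(d[100:170,310:400],None,fx=8,fy=8,interpolation=cv2.INTER_CUBIC))
E
```

```text
[ 0.58525728 -0.29045825  0.16007422] [ 0.86036049 -0.10210781  0.20487763] [ 0.01926281  0.0171921  -0.01306222]
```

View pics/k2.png

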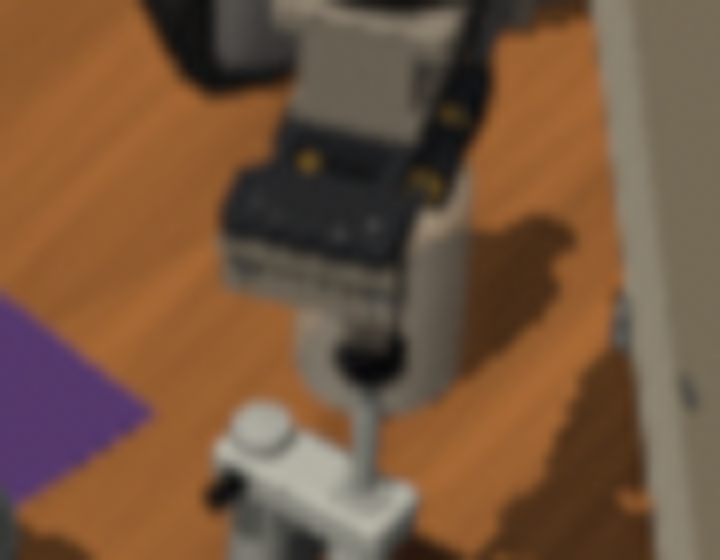

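The picture shows the visible fingertips just on top of the knob, with the knob at side (356,144.7) still unmoved. So the tips seem to sit higher than the reported TCP. I'll keep going down in small steps until there is contact.

{"api": "apply_moves", "payload": {
  "steps": [
    [0,0,0,-0.001,0],
    [0,0,0,-0.002,0],
    [0,0,0,-0.003,0],
    [0,0,0,-0.003,0],
    [0,0,0,-0.003,0]
  ]
}}

```text
time_s: 4.38
eef_pos: [0.5853, -0.2905, 0.1572]
tcp_rot: [-180.0, 0.0, 18.5]
wrist_force: [0.1, -0.2, 0.3]
width: 0.0004
grip_force: 0.0
```

{"api": "apply_moves", "payload": {
  "steps": [
    [0,0,0,-0.001,0],
    [0,0,0,-0.002,0],
    [0,0,0,-0.003,0],
    [0,0,0,-0.003,0],
    [0,0,0,-0.003,0]
  ]
}}

```text
time_s: 4.8
eef_pos: [0.5854, -0.2906, 0.1544]
tcp_rot: [180.0, -0.0, 18.5]
wrist_force: [-0.1, 0.6, 1.7]
width: 0.0003
grip_force: 0.8
```

```bash
python3 - <<'E'
from h import *
d0=cv2.imread("pics/k1.png");d=snapshot("side");s=bot.state();print(s['eef_pos'],s['wrist_force'])
g=d[130:160,340:372].max(2)
print("\n".join("".join("#" if v<45 else("+" if v<80 else("-" if v<120 else ".")) for v in r) for r in g)); print()
for z in(.182,.168): print(proj("side",(.5842,-.2917,z)))
E
```

```text
[ 0.58549799 -0.29054991  0.15442144] [-0.3787614   0.07063695  1.97174228]
###########+++#+++###-------+---
+++########++###+###+----------+
--++++++############+--------+-+
------+++++++#######+-------++++
+++--------++++###+++-------++++
-+------------+++++++-------++++
-------------------++-------++++
----------------+--++-------++++
....-----------+++++-------+++++
.......---------+--+-------+++++
.........----------+-------+++++
...........--------+-------+++++
...........---+++-+++------+++++
...........-+++++++#+------+++++
..........--++++++##+------+++--
..........--+#######+------++--.
...........-+#######+---------..
...........--+#####+---------...
............--+###+--------.....
.............--+++--------......
..............----------........
...............------...........
...............----.............
...............---..............
...............---..............
.....-.........---..............
...............--...............
...............--...............
...............--...............
-..............---..............

[356.0223824  142.26071605]
[355.80688537 145.6611324 ]
```

{"api": "apply_moves", "payload": {
  "steps": [
    [0,0,0,-0.002,0],
    [0,0,0,-0.004,0],
    [0,0,0,-0.006,0],
    [0,0,0,-0.008,0],
    [0,0,0,-0.01,0],
    [0,0,0,-0.01,0],
    [0,0,0,-0.01,0]
  ]
}}

```text
time_s: 5.43
eef_pos: [0.5855, -0.2906, 0.1442]
tcp_rot: [180.0, -0.0, 18.5]
wrist_force: [0.7, -0.3, 2.2]
width: 0.0004
grip_force: 1.2
```

{"api": "apply_moves", "payload": {
  "steps": [
    [0,0,0,-0.001,0],
    [0,0,0,-0.002,0],
    [0,0,0,-0.003,0],
    [0,0,0,-0.003,0],
    [0,0,0,-0.003,0]
  ]
}}

```text
time_s: 5.85
eef_pos: [0.5855, -0.2905, 0.1413]
tcp_rot: [180.0, -0.0, 18.5]
wrist_force: [-0.5, -0.4, 2.6]
width: 0.0005
grip_force: 1.4
```

{"api": "apply_moves", "payload": {
  "steps": [
    [0,0,0,-0.001,0],
    [0,0,0,-0.002,0],
    [0,0,0,-0.003,0],
    [0,0,0,-0.003,0],
    [0,0,0,-0.003,0]
  ]
}}

```text
time_s: 6.27
eef_pos: [0.5854, -0.2906, 0.1383]
tcp_rot: [180.0, -0.0, 18.5]
wrist_force: [0.9, -0.8, 3.1]
width: -0.0
grip_force: 1.5
```

{"api": "apply_moves", "payload": {
  "steps": [
    [0,0,0,-0.001,0],
    [0,0,0,-0.002,0],
    [0,0,0,-0.002,0],
    [0,0,0,-0.002,0]
  ]
}}

```text
time_s: 6.6
eef_pos: [0.5854, -0.2906, 0.1363]
tcp_rot: [180.0, -0.0, 18.5]
wrist_force: [1.0, -0.5, 2.9]
width: 0.0002
grip_force: 1.6
```

```bash
python3 - <<'E'
from h import *
s=bot.state();print(s['eef_pos'],s['wrist_force'])
d0=cv2.imread("pics/side0.png");d=snapshot("side")
for im in(d0,d): print("\n".join("".join("%4d"%v for v in r) for r in im[135:165:1,356:358,2].T))
cv2.imwrite("pics/k3.png",cv2.resize(np.hstack([d0[130:190,325:385],d[130:190,325:385]]),None,fx=6,fy=6,interpolation=cv2.INTER_CUBIC))
E
```

```text
[ 0.58542082 -0.29055784  0.13627156] [ 0.95576062 -0.51987752  2.87042548]
 126 121 119 115  93  49  21  20  22  22  20  18  21  44  69  87  97  99 100  99  98  98  99  94  90  96 117 137 147 160
 118 117 116 112  93  54  24  20  21  21  20  15  26  56  79  87  86  95 108 112 112 117 122 117 104 112 134 142 149 164
  55  42  36  32  41  66  83  76  69  86  97  90  74  57  41  18  10  27  60  87  96  99 100  98  94 101 123 143 152 167
  47  40  35  29  42  69  88  82  72  88 100  97  80  59  41  17  14  42  83 110 116 121 126 122 109 113 137 148 157 171
```

View pics/k3.png

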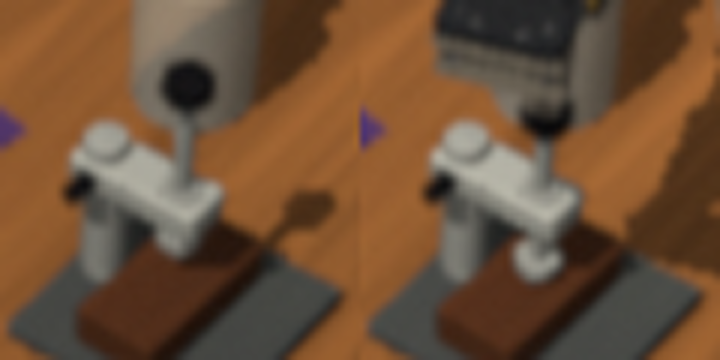

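The foot is going down: its knob has moved about 4 px, roughly 16 mm. I'll carry on until the force jumps.

{"api": "apply_moves", "payload": {
  "steps": [
    [0,0,0,-0.001,0],
    [0,0,0,-0.002,0],
    [0,0,0,-0.002,0],
    [0,0,0,-0.002,0]
  ]
}}

```text
time_s: 6.98
eef_pos: [0.5854, -0.2906, 0.1342]
tcp_rot: [180.0, -0.0, 18.5]
wrist_force: [1.7, -1.9, 3.6]
width: 0.0006
grip_force: 1.7
```

{"api": "apply_moves", "payload": {
  "steps": [
    [0,0,0,-0.001,0],
    [0,0,0,-0.002,0],
    [0,0,0,-0.002,0],
    [0,0,0,-0.002,0]
  ]
}}

```text
time_s: 7.32
eef_pos: [0.5854, -0.2905, 0.1323]
tcp_rot: [180.0, -0.0, 18.5]
wrist_force: [1.9, -1.4, 3.9]
width: 0.0007
grip_force: 1.8
```

{"api": "apply_moves", "payload": {
  "steps": [
    [0,0,0,-0.001,0],
    [0,0,0,-0.002,0],
    [0,0,0,-0.002,0],
    [0,0,0,-0.002,0]
  ]
}}

```text
time_s: 7.65
eef_pos: [0.5855, -0.2906, 0.1311]
tcp_rot: [180.0, -0.0, 18.5]
wrist_force: [0.5, 0.6, 10.5]
width: 0.0006
grip_force: 5.0
```

Hard contact comes at TCP z ≈ 0.1316. I'll lift off and touch the bare bench with the shut tips to calibrate the real tip offset, which decides between samples a and b.

{"api": "apply_moves", "payload": {
  "steps": [
    [0,0,0,0.02,0],
    [0,0,0,0.05,0],
    [0,0,0,0.09,0],
    [0,0,0,0.13,0],
    [0,-0.03,0.03,0.13,0],
    [0,-0.06,0.06,0.13,0],
    [0,-0.09,0.09,0.13,0],
    [0,-0.12,0.12,0.13,0],
    [0,-0.165,0.15,0.12,0],
    [0,-0.165,0.15,0.08,0],
    [0,-0.165,0.15,0.04,0],
    [0,-0.165,0.15,0.0,0]
  ]
}}

```text
time_s: 8.65
eef_pos: [0.4188, -0.1395, 0.13]
tcp_rot: [180.0, -0.1, 18.5]
wrist_force: [1.0, -0.3, 0.1]
width: 0.0007
grip_force: 0.0
```

{"api": "apply_moves", "payload": {
  "steps": [
    [0,0,0,-0.03,0],
    [0,0,0,-0.06,0],
    [0,0,0,-0.09,0],
    [0,0,0,-0.1,0],
    [0,0,0,-0.105,0],
    [0,0,0,-0.11,0],
    [0,0,0,-0.112,0],
    [0,0,0,-0.112,0]
  ]
}}

```text
time_s: 9.32
eef_pos: [0.421, -0.1407, 0.0195]
tcp_rot: [180.0, -0.1, 18.5]
wrist_force: [0.9, 1.0, 0.2]
width: 0.0006
grip_force: 0.0
```

```bash
python3 - <<'E'
from h import *
s=bot.state();print(s['eef_pos'],s['wrist_force'])
d=snapshot("side");t=snapshot("top"); a=proj("side",s['eef_pos']);b=proj("top",s['eef_pos']);print(a,b)
x,y=a.astype(int);
A=cv2.resize(d[y-50:y+30,x-50:x+50],None,fx=8,fy=7.5,interpolation=cv2.INTER_CUBIC)
cv2.imwrite("pics/tip.png",A)
d0=cv2.imread("pics/side0.png"); print(find_blanks(t))
E
```

```text
[ 0.42098746 -0.1407184   0.01947363] [0.94488873 1.02338315 0.24352226]
[368.67398835 234.39076864] [336.16407331 246.8291798 ]
[(440, 47, 59, 37, 15.9, 164.0), (451, -73, 46, 38, 17.7, 95.0), (460, -531, 225, 14, -5.0, 192.5), (532, 66, 60, 39, 11.3, 167.0)]
```

View pics/tip.png

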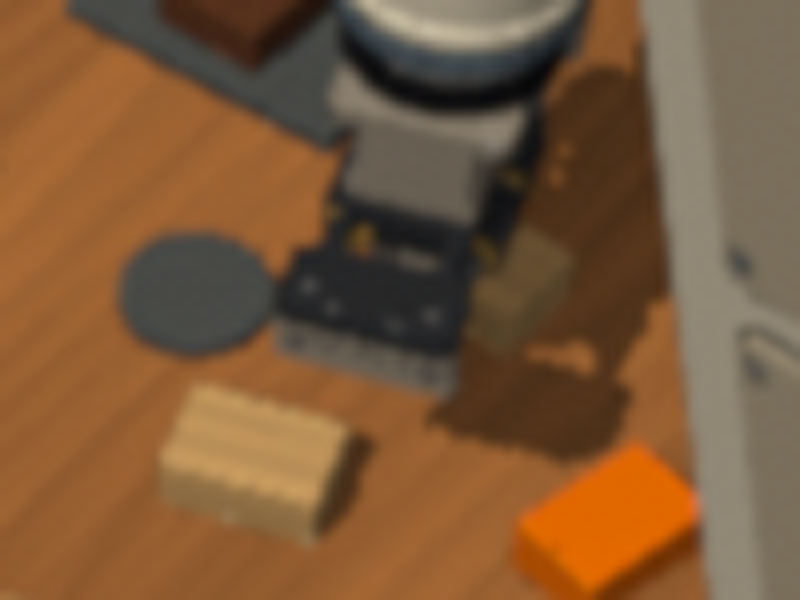

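The shut fingertips appear as a grey strip near crop (365,370), clear of the lid, the blank and the orange block. Touching the bench will settle the offset.

{"api": "apply_moves", "payload": {
  "steps": [
    [0,0,0,-0.005,0],
    [0,0,0,-0.008,0],
    [0,0,0,-0.01,0],
    [0,0,0,-0.011,0],
    [0,0,0,-0.012,0],
    [0,0,0,-0.013,0],
    [0,0,0,-0.013,0]
  ]
}}

```text
time_s: 10.0
eef_pos: [0.4202, -0.1405, 0.0056]
tcp_rot: [-180.0, 0.0, 18.5]
wrist_force: [-0.4, -0.1, 0.7]
width: 0.0003
grip_force: 0.0
```

{"api": "apply_moves", "payload": {
  "steps": [
    [0,0,0,-0.001,0],
    [0,0,0,-0.002,0],
    [0,0,0,-0.003,0],
    [0,0,0,-0.003,0],
    [0,0,0,-0.003,0]
  ]
}}

```text
time_s: 10.42
eef_pos: [0.4203, -0.1405, 0.0027]
tcp_rot: [-180.0, 0.0, 18.5]
wrist_force: [-0.4, -0.4, 0.3]
width: 0.0004
grip_force: 0.0
```

{"api": "apply_moves", "payload": {
  "steps": [
    [0,0,0,-0.001,0],
    [0,0,0,-0.002,0],
    [0,0,0,-0.003,0],
    [0,0,0,-0.003,0],
    [0,0,0,-0.003,0]
  ]
}}

```text
time_s: 10.83
eef_pos: [0.4203, -0.1405, -0.0003]
tcp_rot: [-180.0, 0.0, 18.5]
wrist_force: [0.7, 0.1, 0.6]
width: 0.0007
grip_force: 0.0
```

{"api": "apply_moves", "payload": {
  "steps": [
    [0,0,0,-0.001,0],
    [0,0,0,-0.0015,0],
    [0,0,0,-0.0015,0]
  ]
}}

```text
time_s: 11.08
eef_pos: [0.4203, -0.1405, -0.0018]
tcp_rot: [-180.0, 0.0, 18.5]
wrist_force: [-0.4, 0.1, 0.6]
width: 0.0005
grip_force: 0.0
```

{"api": "apply_moves", "payload": {
  "steps": [
    [0,0,0,-0.002,0],
    [0,0,0,-0.005,0],
    [0,0,0,-0.008,0],
    [0,0,0,-0.011,0],
    [0,0,0,-0.014,0],
    [0,0,0,-0.015,0],
    [0,0,0,-0.015,0],
    [0,0,0,-0.015,0]
  ]
}}

```text
time_s: 11.75
eef_pos: [0.4203, -0.1405, -0.0169]
tcp_rot: [-180.0, 0.0, 18.5]
wrist_force: [-0.7, -0.9, 0.5]
width: 0.0007
grip_force: 0.0
```

{"api": "apply_moves", "payload": {
  "steps": [
    [0,0,0,-0.001,0],
    [0,0,0,-0.003,0],
    [0,0,0,-0.004,0],
    [0,0,0,-0.004,0],
    [0,0,0,-0.004,0]
  ]
}}

```text
time_s: 12.17
eef_pos: [0.4203, -0.1405, -0.0208]
tcp_rot: [-180.0, 0.0, 18.5]
wrist_force: [0.4, 0.3, 0.5]
width: 0.0003
grip_force: 0.0
```

{"api": "apply_moves", "payload": {
  "steps": [
    [0,0,0,-0.001,0],
    [0,0,0,-0.0025,0],
    [0,0,0,-0.0025,0],
    [0,0,0,-0.0025,0]
  ]
}}

```text
time_s: 12.5
eef_pos: [0.4203, -0.1405, -0.0233]
tcp_rot: [-180.0, 0.0, 18.5]
wrist_force: [-0.2, 0.5, -0.2]
width: 0.0004
grip_force: 0.0
```

{"api": "apply_moves", "payload": {
  "steps": [
    [0,0,0,-0.001,0],
    [0,0,0,-0.0015,0],
    [0,0,0,-0.0015,0],
    [0,0,0,-0.0015,0]
  ]
}}

```text
time_s: 12.83
eef_pos: [0.4203, -0.1405, -0.0248]
tcp_rot: [-180.0, 0.0, 18.5]
wrist_force: [-0.1, -0.7, -1.0]
width: 0.0006
grip_force: 0.0
```

{"api": "apply_moves", "payload": {
  "steps": [
    [0,0,0,-0.001,0],
    [0,0,0,-0.0015,0],
    [0,0,0,-0.0015,0],
    [0,0,0,-0.0015,0]
  ]
}}

```text
time_s: 13.17
eef_pos: [0.4205, -0.1405, -0.0259]
tcp_rot: [180.0, -0.0, 18.5]
wrist_force: [-2.8, 0.4, 6.4]
width: 0.0006
grip_force: 3.7
```

The bench contact is at TCP z ≈ −0.0255, so the shut tips sit 25.5 mm above the reported TCP. That puts the knob at 0.157, so it is sample a (27 mm) and the stop's target height is 39 mm. Now I check where the tips are with the gripper open.

{"api": "apply_moves", "payload": {
  "steps": [
    [0,0,0,0.03,0],
    [0,0,0,0.065,0],
    [0.0919,0,0,0.065,0],
    [0.0919,0,0,0.065,0],
    [0.0919,0,0,0.065,0],
    [0.0919,0,0,0.065,0],
    [0.0919,0,0,0.065,0],
    [0.0919,0,0,0.065,0],
    [0.0919,0,0,0.065,0],
    [0.0919,0,0,0.065,0]
  ]
}}

```text
time_s: 14.0
eef_pos: [0.42, -0.1404, 0.0383]
tcp_rot: [-180.0, 0.0, 18.5]
wrist_force: [0.3, 0.3, -0.7]
width: 0.0518
grip_force: 0.0
```

```bash
python3 - <<'E'
from h import *
s=bot.state();print(s['eef_pos'],s['tcp_rot'],s['width'])
d=snapshot("side");p=s['eef_pos'];R=Ro.from_euler('xyz',s['tcp_rot'],degrees=True).as_matrix()
a=proj("side",p);x,y=a.astype(int)
f=7;A=cv2.resize(d[y-50:y+30,x-55:x+55],None,fx=f,fy=f,interpolation=cv2.INTER_CUBIC)
for off,col in((0,(0,0,255)),(-.0255,(255,255,0))):
  for w in(-.046,0,.046):
    u=(proj("side",p+R@[0,w,off])-[x-55,y-50])*f+f/2; cv2.circle(A,(int(u[0]),int(u[1])),4,col,1)
cv2.imwrite("pics/tip2.png",A)
E
```

```text
[ 0.42003385 -0.14040343  0.03829287] [-1.79967023e+02  4.44148117e-02  1.84952979e+01] 0.0518135638290754
```

View pics/tip2.png

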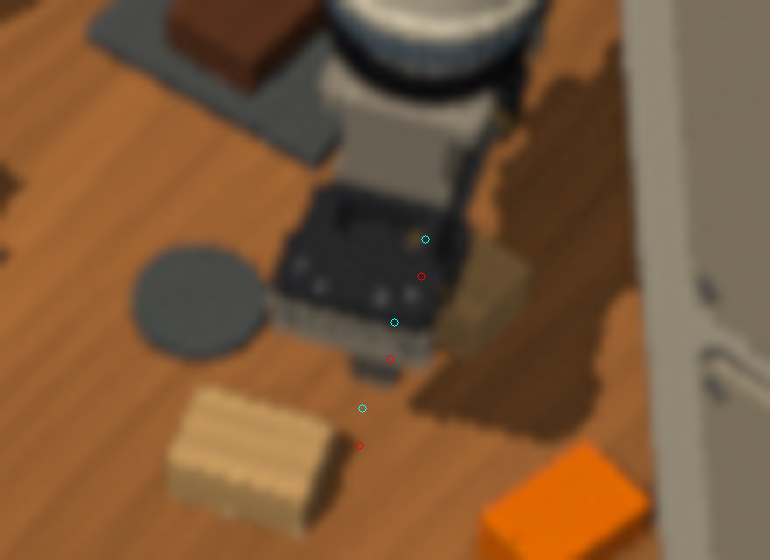

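The half-open near finger is at crop (375,372), which matches the "25.5 mm up" markers, with no sideways error. So actual tip z = TCP z + 0.0255 for all moves. Next I go above the jam nut.

{"api": "apply_moves", "payload": {
  "steps": [
    [0.0919,0,0,0.04,0],
    [0.0919,0,0,0.08,0],
    [0.0919,0,0,0.12,0],
    [0.0919,0,0,0.16,0.1],
    [0.0919,0.034,0.015,0.16,0.2],
    [0.0919,0.068,0.03,0.16,0.3],
    [0.0919,0.102,0.045,0.16,0.393],
    [0.0919,0.136,0.06,0.16,0.393],
    [0.0919,0.17,0.075,0.16,0.393],
    [0.0919,0.2205,0.0976,0.16,0.393],
    [0.0919,0.2205,0.0976,0.16,0.393],
    [0.0919,0.2205,0.0976,0.16,0.393]
  ]
}}

```text
time_s: 15.05
eef_pos: [0.6435, -0.0412, 0.1979]
tcp_rot: [180.0, -0.0, 41.1]
wrist_force: [-0.6, 0.3, -0.9]
width: 0.0916
grip_force: 0.0
```

{"api": "apply_moves", "payload": {
  "steps": [
    [0.0919,0,0,-0.03,0],
    [0.0919,0,0,-0.06,0],
    [0.0919,0,0,-0.09,0],
    [0.0919,0,0,-0.11,0],
    [0.0919,0,0,-0.12,0],
    [0.0919,0,0,-0.125,0],
    [0.0919,0,0,-0.127,0],
    [0.0919,0,0,-0.127,0],
    [0.0919,0,0,-0.127,0]
  ]
}}

```text
time_s: 15.8
eef_pos: [0.6417, -0.0431, 0.0732]
tcp_rot: [179.9, -0.1, 41.0]
wrist_force: [0.2, 0.5, 1.0]
width: 0.0918
grip_force: 0.0
```

{"api": "apply_moves", "payload": {
  "steps": [
    [0.038,0,0,0,0],
    [0.038,0,0,0,0],
    [0.038,0,0,0,0],
    [0.038,0,0,0,0],
    [0.038,0,0,0,0],
    [0.038,0,0,0,0],
    [0.038,0,0,0,0],
    [0.038,0,0,0,0],
    [0.038,0,0,0,0],
    [0.038,0,0,0,0]
  ]
}}

```text
time_s: 16.63
eef_pos: [0.6416, -0.0436, 0.0718]
tcp_rot: [179.9, -0.0, 41.0]
wrist_force: [2.9, -5.0, -2.2]
width: 0.0417
grip_force: 29.8
```

The width reads 41.7 mm, so the jaws are squarely on the flats. Now loosen.

{"api": "apply_moves", "payload": {
  "steps": [
    [0.036,0,0,0,0.1],
    [0.036,0,0,0,0.22],
    [0.036,0,0,0,0.34],
    [0.036,0,0,0,0.46],
    [0.036,0,0,0,0.58],
    [0.036,0,0,0,0.7],
    [0.036,0,0,0,0.82],
    [0.036,0,0,0,0.94],
    [0.036,0,0,0,1.06],
    [0.036,0,0,0,1.18],
    [0.036,0,0,0,1.3],
    [0.036,0,0,0,1.4]
  ]
}}

```text
time_s: 17.63
eef_pos: [0.6432, -0.0438, 0.0718]
tcp_rot: [179.8, 0.2, 121.6]
wrist_force: [9.3, -5.3, -6.3]
width: 0.0421
grip_force: 29.8
```

{"api": "apply_moves", "payload": {
  "steps": [
    [0.036,0,0,0,0],
    [0.036,0,0,0,0]
  ]
}}

```text
time_s: 17.8
eef_pos: [0.6432, -0.0438, 0.0719]
tcp_rot: [179.8, 0.2, 121.3]
wrist_force: [8.8, -5.4, -7.6]
width: 0.042
grip_force: 29.9
```

```bash
python3 - <<'E'
from h import *
s=bot.state();print(s['q'],s['wrist_force'],s['wrist_torque'],s['width'],s['tcp_rot'])
E
```

```text
[-3.99365546e+00  2.88353673e+01  9.65734234e+01 -6.59413124e-02
  5.43351187e+01 -3.52332629e+01] [ 8.80925    -5.35613345 -7.57249418] [-0.90569281 -1.44551615  0.07629102] 0.04201634756055255 [179.82184241   0.19162908 121.27763642]
```

{"api": "apply_moves", "payload": {
  "steps": [
    [0.0919,0,0,0,0],
    [0.0919,0,0,0,0],
    [0.0919,0,0,0,0],
    [0.0919,0,0,0,0],
    [0.0919,0,0,0,0],
    [0.0919,0,0,0,0],
    [0.0919,0,0,0.012,0],
    [0.0919,0,0,0.025,0],
    [0.0919,0,0,0.025,-0.12],
    [0.0919,0,0,0.025,-0.24],
    [0.0919,0,0,0.025,-0.36],
    [0.0919,0,0,0.025,-0.48]
  ]
}}

```text
time_s: 18.8
eef_pos: [0.6416, -0.0429, 0.0986]
tcp_rot: [179.9, 0.0, 93.4]
wrist_force: [-0.5, -1.0, 0.2]
width: 0.0918
grip_force: 0.0
```

{"api": "apply_moves", "payload": {
  "steps": [
    [0.0919,0,0,0,-0.12],
    [0.0919,0,0,0,-0.24],
    [0.0919,0,0,0,-0.36],
    [0.0919,0,0,0,-0.48],
    [0.0919,0,0,0,-0.6],
    [0.0919,0,0,0,-0.72],
    [0.0919,0,0,0,-0.84],
    [0.0919,0,0,0,-0.96],
    [0.0919,0,0,0,-1.08],
    [0.0919,0,0,0,-1.2],
    [0.0919,0,0,0,-1.32],
    [0.0919,0,0,0,-1.44]
  ]
}}

```text
time_s: 19.8
eef_pos: [0.6415, -0.0429, 0.0986]
tcp_rot: [180.0, -0.1, 10.9]
wrist_force: [0.2, -0.5, 0.7]
width: 0.0919
grip_force: 0.0
```

```bash
python3 - <<'E'
from h import *
s=bot.state();print(s['q'],s['eef_pos'],s['tcp_rot'],s['width'])
d=snapshot("side")
A=cv2.resize(d[182:242,266:306],None,fx=10,fy=10,interpolation=cv2.INTER_CUBIC)
np.save("st.npy",d)
hsv=cv2.cvtColor(d,cv2.COLOR_BGR2HSV)
# finger: low saturation bright pixels
for y in range(200,222): print(y,"".join("#" if hsv[y,x,1]<60 and hsv[y,x,2]>110 else("+" if hsv[y,x,1]<60 and hsv[y,x,2]>75 else ".") for x in range(264,306)))
E
```

```text
[-3.96243599e+00  2.69815579e+01  9.56801021e+01  2.87802814e-03
  5.72404795e+01  7.51568716e+01] [ 0.64154189 -0.04291841  0.09855445] [ 1.79977273e+02 -9.52155877e-02  1.08791560e+01] 0.09189959406385868
200 ...........++++++..+++++++++++++..........
201 ...........+++++...++++++++++++...........
202 ............++++....+++++++++++...........
203 ............++++....+++++++++++...........
204 ............++++....+++++++++.+...........
205 ............++++....++++++++++............
206 ............+++++...++++++++++............
207 ...........#+++++...+++++++++.............
208 ..........###++++...+#+++++++.............
209 .........#######++.++#+++++++.............
210 ........###############++++++.............
211 ........###############++++++.............
212 .......################++++++.............
213 ........################+++++.............
214 .........###############+++++..+..........
215 ..........###############++++..++.........
216 ..........++++############+++..++.........
217 ..........+..+++###########++++#+.........
218 .........+.....++++########++###+.........
219 ........+........+++############+.........
220 ...................+###########+..........
221 .......+++.........++#########++..........
```

The nut is loosened about 80°, and the finger's top is around 31 mm now. Next I grip the adjuster head.

{"api": "apply_moves", "payload": {
  "steps": [
    [0.0919,0.0015,-0.0008,0,-0.1],
    [0.0919,0.0015,-0.0008,0,-0.2],
    [0.05,0.0015,-0.0008,0,-0.26],
    [0.008,0.0015,-0.0008,0,-0.26],
    [0.008,0.0015,-0.0008,0,-0.26],
    [0.008,0.0015,-0.0008,0,-0.26],
    [0.008,0.0015,-0.0008,0,-0.26],
    [0.008,0.0015,-0.0008,0,-0.26],
    [0.008,0.0015,-0.0008,0,-0.26],
    [0.008,0.0015,-0.0008,0,-0.26],
    [0.008,0.0015,-0.0008,0,-0.26],
    [0.008,0.0015,-0.0008,0,-0.26]
  ]
}}

```text
time_s: 20.85
eef_pos: [0.6423, -0.0437, 0.0967]
tcp_rot: [180.0, 0.0, -3.7]
wrist_force: [0.5, -1.0, -0.3]
width: 0.0273
grip_force: 0.0
```

{"api": "apply_moves", "payload": {
  "steps": [
    [0.008,0,0,0,0.1],
    [0.008,0,0,0,0.2],
    [0.008,0,0,0,0.3],
    [0.008,0,0,0,0.3],
    [0.008,0,0,0,0.3]
  ]
}}

```text
time_s: 21.27
eef_pos: [0.6418, -0.043, 0.0967]
tcp_rot: [-179.9, 0.0, 13.3]
wrist_force: [-2.7, 5.7, 2.8]
width: 0.0117
grip_force: 29.9
```

{"api": "apply_moves", "payload": {
  "steps": [
    [0.008,0,0,0,0.12],
    [0.008,0,0,0,0.24],
    [0.008,0,0,0,0.36],
    [0.008,0,0,0,0.48],
    [0.008,0,0,0,0.6],
    [0.008,0,0,0,0.72],
    [0.008,0,0,0,0.84],
    [0.008,0,0,0,0.96],
    [0.008,0,0,0,1.08],
    [0.008,0,0,0,1.15],
    [0.008,0,0,0,1.15]
  ]
}}

```text
time_s: 22.18
eef_pos: [0.6424, -0.0435, 0.0967]
tcp_rot: [-180.0, -0.0, 79.4]
wrist_force: [-1.2, 2.0, 0.6]
width: 0.0116
grip_force: 29.9
```

{"api": "apply_moves", "payload": {
  "steps": [
    [0.008,0,0,0,0.12],
    [0.008,0,0,0,0.24],
    [0.008,0,0,0,0.36],
    [0.008,0,0,0,0.48],
    [0.008,0,0,0,0.6],
    [0.008,0,0,0,0.72],
    [0.008,0,0,0,0.84],
    [0.008,0,0,0,0.96],
    [0.008,0,0,0,1.08],
    [0.008,0,0,0,1.15],
    [0.008,0,0,0,1.15]
  ]
}}

```text
time_s: 23.1
eef_pos: [0.6431, -0.0433, 0.0967]
tcp_rot: [179.9, 0.0, 145.2]
wrist_force: [3.1, 5.2, -1.5]
width: 0.0117
grip_force: 29.9
```

```bash
python3 - <<'E'
from h import *
s=bot.state();print(s['q'],s['eef_pos'],s['tcp_rot'],s['width'],s['wrist_torque'])
d=snapshot("side")
hsv=cv2.cvtColor(d,cv2.COLOR_BGR2HSV)
for y in range(200,222): print(y,"".join("#" if hsv[y,x,1]<60 and hsv[y,x,2]>110 else("+" if hsv[y,x,1]<60 and hsv[y,x,2]>75 else ".") for x in range(264,306)))
E
```

```text
[-4.00594838e+00  2.72397335e+01  9.55241431e+01  4.63824021e-02
  5.71631487e+01 -5.92165087e+01] [ 0.64306928 -0.04326821  0.09670217] [1.79929148e+02 4.27239919e-02 1.45185408e+02] 0.011662125625710899 [ 0.85186205 -0.62969714  0.08780364]
200 ................+###############..........
201 .................###############..........
202 .................##############+..........
203 ..................###########+++..........
204 ..................#########++++...........
205 ..................#######++++++...........
206 ..........##.....+######++++++............
207 .........########+######+++++.............
208 ........################+++++.............
209 ........#################++++.............
210 .......###################+++.............
211 .......####################+++............
212 ........###################+++............
213 ..........#################+++.+..........
214 ...........++##############+++.++.........
215 ...........++++############++++++.........
216 ..............+++##########+++##+.........
217 ..........+.....+++#############+.........
218 .........+........++############+.........
219 ........+..........+###########+..........
220 ........+..........++#########+...........
221 .......+++..........++######++............
```

The turn so far is about 2.6 rad, and the finger has risen about 1.7 px (7 mm). Now I touch the finger top with shut tips to measure its height.

{"api": "apply_moves", "payload": {
  "steps": [
    [0.04,0,0,0,0],
    [0.04,0,0,0,0],
    [0.04,0,0,0,0],
    [0.04,0,0,0,0],
    [0.04,0,0,0.03,0],
    [0.04,0,0,0.06,0],
    [0,0.03,0.006,0.065,0.12],
    [0,0.0632,0.012,0.065,0.24],
    [0,0.0632,0.012,0.065,0.36],
    [0,0.0632,0.012,0.065,0.48],
    [0,0.0632,0.012,0.065,0.6],
    [0,0.0632,0.012,0.065,0.72]
  ]
}}

```text
time_s: 24.15
eef_pos: [0.7055, -0.0319, 0.1615]
tcp_rot: [-180.0, -0.0, -173.2]
wrist_force: [-1.5, -0.1, -0.1]
width: 0.0018
grip_force: 0.0
```

{"api": "apply_moves", "payload": {
  "steps": [
    [0,0,0,0,0.08],
    [0,0,0,0,0.08],
    [0,0,0,0,0.08]
  ]
}}

```text
time_s: 24.4
eef_pos: [0.7055, -0.0319, 0.1617]
tcp_rot: [-180.0, -0.0, -169.1]
wrist_force: [-0.4, -0.1, -0.4]
width: 0.0006
grip_force: 0.0
```

{"api": "apply_moves", "payload": {
  "steps": [
    [0,0,0,-0.03,0],
    [0,0,0,-0.06,0],
    [0,0,0,-0.09,0],
    [0,0,0,-0.11,0],
    [0,0,0,-0.125,0],
    [0,0,0,-0.135,0],
    [0,0,0,-0.14,0],
    [0,0,0,-0.142,0],
    [0,0,0,-0.142,0],
    [0,0,0,-0.142,0]
  ]
}}

```text
time_s: 25.23
eef_pos: [0.7064, -0.0318, 0.021]
tcp_rot: [-180.0, 0.1, -168.9]
wrist_force: [0.5, -0.7, 0.1]
width: 0.0004
grip_force: 0.0
```

{"api": "apply_moves", "payload": {
  "steps": [
    [0,0,0,-0.001,0],
    [0,0,0,-0.002,0],
    [0,0,0,-0.002,0],
    [0,0,0,-0.002,0]
  ]
}}

```text
time_s: 25.57
eef_pos: [0.7057, -0.0317, 0.018]
tcp_rot: [-180.0, 0.0, -168.9]
wrist_force: [0.0, -0.3, 0.4]
width: 0.0004
grip_force: 0.0
```

{"api": "apply_moves", "payload": {
  "steps": [
    [0,0,0,-0.001,0],
    [0,0,0,-0.001,0],
    [0,0,0,-0.001,0]
  ]
}}

```text
time_s: 25.82
eef_pos: [0.7055, -0.0317, 0.0167]
tcp_rot: [180.0, -0.0, -168.9]
wrist_force: [-0.3, -0.7, -0.2]
width: 0.0004
grip_force: 0.0
```

{"api": "apply_moves", "payload": {
  "steps": [
    [0,0,0,-0.001,0],
    [0,0,0,-0.001,0],
    [0,0,0,-0.001,0]
  ]
}}

```text
time_s: 26.07
eef_pos: [0.7054, -0.0317, 0.0157]
tcp_rot: [180.0, -0.0, -168.9]
wrist_force: [0.8, 0.5, 0.1]
width: 0.0005
grip_force: 0.0
```

{"api": "apply_moves", "payload": {
  "steps": [
    [0,0,0,-0.001,0],
    [0,0,0,-0.001,0],
    [0,0,0,-0.001,0]
  ]
}}

```text
time_s: 26.32
eef_pos: [0.7055, -0.0317, 0.0147]
tcp_rot: [180.0, -0.0, -168.9]
wrist_force: [-1.0, 0.5, -0.1]
width: -0.0
grip_force: 0.0
```

{"api": "apply_moves", "payload": {
  "steps": [
    [0,0,0,-0.001,0],
    [0,0,0,-0.001,0],
    [0,0,0,-0.001,0]
  ]
}}

```text
time_s: 26.57
eef_pos: [0.7057, -0.0317, 0.0141]
tcp_rot: [-180.0, 0.0, -168.9]
wrist_force: [-0.3, -0.1, 3.1]
width: 0.0006
grip_force: 1.6
```

{"api": "apply_moves", "payload": {
  "steps": [
    [0,0,0,-0.001,0],
    [0,0,0,-0.001,0],
    [0,0,0,-0.001,0]
  ]
}}

```text
time_s: 26.82
eef_pos: [0.7057, -0.0317, 0.0136]
tcp_rot: [-180.0, 0.0, -168.9]
wrist_force: [-2.1, -0.3, 8.8]
width: 0.0004
grip_force: 4.4
```

Contact is at TCP z ≈ 0.0144, so the finger top is at about 39.7 mm, 0.7 mm too high. That means turning back about 0.24 rad.

{"api": "apply_moves", "payload": {
  "steps": [
    [0,0,0,0.03,0],
    [0,0,0,0.07,0],
    [0,0,0,0.11,-0.1],
    [0.05,0,0,0.15,-0.2],
    [0.05,-0.03,-0.006,0.151,-0.32],
    [0.05,-0.0627,-0.012,0.151,-0.44],
    [0.05,-0.0627,-0.012,0.151,-0.56],
    [0.05,-0.0627,-0.012,0.151,-0.68],
    [0.05,-0.0627,-0.012,0.151,-0.801],
    [0.05,-0.0627,-0.012,0.151,-0.801],
    [0.05,-0.0627,-0.012,0.12,-0.801],
    [0.05,-0.0627,-0.012,0.09,-0.801]
  ]
}}

```text
time_s: 27.82
eef_pos: [0.6446, -0.0438, 0.1037]
tcp_rot: [179.9, 0.2, 145.5]
wrist_force: [-0.6, 0.6, 0.1]
width: 0.0503
grip_force: 0.0
```

{"api": "apply_moves", "payload": {
  "steps": [
    [0.05,0,0,-0.007,0],
    [0.05,0,0,-0.007,0],
    [0.008,0,0,-0.007,0],
    [0.008,0,0,-0.007,0],
    [0.008,0,0,-0.007,0],
    [0.008,0,0,-0.007,0],
    [0.008,0,0,-0.007,0],
    [0.008,0,0,-0.007,0],
    [0.008,0,0,-0.007,0],
    [0.008,0,0,-0.007,0]
  ]
}}

```text
time_s: 28.65
eef_pos: [0.6434, -0.0434, 0.0964]
tcp_rot: [179.9, 0.0, 145.2]
wrist_force: [-0.0, 2.0, 5.1]
width: 0.0116
grip_force: 30.0
```

{"api": "apply_moves", "payload": {
  "steps": [
    [0.008,0,0,0,-0.06],
    [0.008,0,0,0,-0.12],
    [0.008,0,0,0,-0.18],
    [0.008,0,0,0,-0.24],
    [0.008,0,0,0,-0.24],
    [0.008,0,0,0,-0.24],
    [0.05,0,0,0,-0.24],
    [0.0919,0,0,0,-0.24],
    [0.0919,0,0,0,-0.24],
    [0.0919,0,0,0,-0.24],
    [0.0919,0,0,0,-0.24],
    [0.0919,0,0,0,-0.24]
  ]
}}

```text
time_s: 29.65
eef_pos: [0.6427, -0.0438, 0.0956]
tcp_rot: [-180.0, -0.0, 131.5]
wrist_force: [0.0, -0.1, -0.5]
width: 0.0497
grip_force: 0.0
```

{"api": "apply_moves", "payload": {
  "steps": [
    [0.0919,0,0,0,0],
    [0.0919,0,0,0,0],
    [0.0919,0,0,0,0]
  ]
}}

```text
time_s: 29.9
eef_pos: [0.6428, -0.0437, 0.0957]
tcp_rot: [-180.0, -0.0, 131.5]
wrist_force: [0.7, 0.3, -0.0]
width: 0.0694
grip_force: 0.0
```

{"api": "apply_moves", "payload": {
  "steps": [
    [0.0919,0,0,0,-0.1],
    [0.0919,0,0,-0.01,-0.18],
    [0.0919,0,0,-0.02,-0.18],
    [0.0919,0,0,-0.024,-0.18],
    [0.036,0,0,-0.024,-0.18],
    [0.036,0,0,-0.024,-0.18],
    [0.036,0,0,-0.024,-0.18],
    [0.036,0,0,-0.024,-0.18],
    [0.036,0,0,-0.024,-0.18],
    [0.036,0,0,-0.024,-0.18],
    [0.036,0,0,-0.024,-0.18],
    [0.036,0,0,-0.024,-0.18]
  ]
}}

```text
time_s: 30.9
eef_pos: [0.6431, -0.0436, 0.072]
tcp_rot: [180.0, 0.0, 121.2]
wrist_force: [-0.7, 1.0, -0.3]
width: 0.0419
grip_force: 29.4
```

{"api": "apply_moves", "payload": {
  "steps": [
    [0.036,0,0,0,-0.12],
    [0.036,0,0,0,-0.24],
    [0.036,0,0,0,-0.36],
    [0.036,0,0,0,-0.48],
    [0.036,0,0,0,-0.6],
    [0.036,0,0,0,-0.72],
    [0.036,0,0,0,-0.84],
    [0.036,0,0,0,-0.96],
    [0.036,0,0,0,-1.08],
    [0.036,0,0,0,-1.2],
    [0.036,0,0,0,-1.3],
    [0.036,0,0,0,-1.3]
  ]
}}

```text
time_s: 31.9
eef_pos: [0.6415, -0.0438, 0.0716]
tcp_rot: [-179.9, 0.1, 46.4]
wrist_force: [-4.3, -1.5, 3.5]
width: 0.0434
grip_force: 28.9
```

{"api": "apply_moves", "payload": {
  "steps": [
    [0.036,0,0,0,-0.04],
    [0.036,0,0,0,-0.08],
    [0.036,0,0,0,-0.12],
    [0.036,0,0,0,-0.12]
  ]
}}

```text
time_s: 32.23
eef_pos: [0.6414, -0.0437, 0.0715]
tcp_rot: [-179.9, 0.1, 39.9]
wrist_force: [-5.8, 0.2, 2.4]
width: 0.0429
grip_force: 29.2
```

```bash
python3 - <<'E'
from h import *
s=bot.state();print(s['q'],s['eef_pos'],s['tcp_rot'],s['width'],s['wrist_force'],s['wrist_torque'])
E
```

```text
[-4.02670172e+00  2.89349406e+01  9.64564263e+01 -1.28108662e-02
  5.47699935e+01  4.60760087e+01] [ 0.64136326 -0.04371576  0.07151936] [-1.79895585e+02  1.23466794e-01  3.99048069e+01] 0.042932171744551426 [-5.84922937  0.22050738  2.37242083] [-0.13087909  0.95455678  0.02995751]
```

{"api": "apply_moves", "payload": {
  "steps": [
    [0.036,0,0,0,-0.03],
    [0.036,0,0,0,-0.06],
    [0.036,0,0,0,-0.06],
    [0.036,0,0,0,-0.06]
  ]
}}

```text
time_s: 32.57
eef_pos: [0.6414, -0.0437, 0.0716]
tcp_rot: [-179.9, 0.1, 36.6]
wrist_force: [-5.5, -0.8, 4.0]
width: 0.0432
grip_force: 29.2
```

```bash
python3 - <<'E'
from h import *
s=bot.state();print(s['tcp_rot'],s['width'],s['wrist_force'],s['wrist_torque'])
E
```

```text
[-1.79898381e+02  1.26081324e-01  3.65888050e+01] 0.04316249714467329 [-5.5036513  -0.78445556  3.98677631] [-0.05401367  1.06487864 -0.01046445]
```

{"api": "apply_moves", "payload": {
  "steps": [
    [0.036,0,0,0,-0.03],
    [0.036,0,0,0,-0.06],
    [0.036,0,0,0,-0.06],
    [0.036,0,0,0,-0.06]
  ]
}}

```text
time_s: 32.9
eef_pos: [0.6413, -0.0437, 0.0716]
tcp_rot: [-179.9, 0.1, 33.2]
wrist_force: [-6.5, -0.5, 3.6]
width: 0.0436
grip_force: 30.3
```

```bash
python3 - <<'E'
from h import *
s=bot.state();print(s['tcp_rot'],s['width'],s['wrist_force'],s['wrist_torque'])
E
```

```text
[-1.79911191e+02  1.42856986e-01  3.32064561e+01] 0.04363155058421771 [-6.45589414 -0.54108057  3.56284314] [0.08936874 1.05173273 0.48127959]
```

{"api": "apply_moves", "payload": {
  "steps": [
    [0.036,0,0,0,-0.03],
    [0.036,0,0,0,-0.06],
    [0.036,0,0,0,-0.06],
    [0.036,0,0,0,-0.06]
  ]
}}

```text
time_s: 33.23
eef_pos: [0.6409, -0.0438, 0.0716]
tcp_rot: [-179.9, 0.2, 29.9]
wrist_force: [-7.1, -0.6, 5.0]
width: 0.0443
grip_force: 32.9
```

```bash
python3 - <<'E'
from h import *
s=bot.state();print(s['tcp_rot'],s['width'],s['wrist_force'],s['wrist_torque'])
E
```

```text
[-179.92653176    0.20812747   29.86602635] 0.04432057602012404 [-7.10366844 -0.59975965  5.00241864] [-0.02331474  1.35139727  1.31525526]
```

The torque has risen to 1.3 N m, so the nut is hard against its stop. Release, then a touch check of the finger.

{"api": "apply_moves", "payload": {
  "steps": [
    [0.0919,0,0,0,0],
    [0.0919,0,0,0,0],
    [0.0919,0,0,0,0],
    [0.0919,0,0,0,0],
    [0.0919,0,0,0,0],
    [0.0919,0,0,0.03,0],
    [0.0919,0,0,0.065,0],
    [0.0919,0,0,0.09,-0.1],
    [0.0,0.03,0.006,0.09,-0.2],
    [0.0,0.064,0.012,0.09,-0.33],
    [0.0,0.064,0.012,0.09,-0.33],
    [0.0,0.064,0.012,0.09,-0.33]
  ]
}}

```text
time_s: 34.23
eef_pos: [0.7078, -0.0314, 0.1612]
tcp_rot: [-180.0, -0.0, 10.7]
wrist_force: [0.1, -0.2, 0.4]
width: 0.0673
grip_force: 0.0
```

{"api": "apply_moves", "payload": {
  "steps": [
    [0,0,0,0,0],
    [0,0,0,0,0],
    [0,0,0,0,0],
    [0,0,0,0,0],
    [0,0,0,0,0],
    [0,0,0,-0.03,0],
    [0,0,0,-0.06,0],
    [0,0,0,-0.09,0],
    [0,0,0,-0.12,0],
    [0,0,0,-0.135,0],
    [0,0,0,-0.141,0],
    [0,0,0,-0.141,0]
  ]
}}

```text
time_s: 35.23
eef_pos: [0.7061, -0.0317, 0.0197]
tcp_rot: [-180.0, 0.1, 10.6]
wrist_force: [-1.0, 0.2, 0.1]
width: 0.0005
grip_force: 0.0
```

{"api": "apply_moves", "payload": {
  "steps": [
    [0,0,0,0,0],
    [0,0,0,0,0],
    [0,0,0,0,0]
  ]
}}

```text
time_s: 35.48
eef_pos: [0.7082, -0.0317, 0.0228]
tcp_rot: [180.0, -0.2, 10.6]
wrist_force: [-0.0, 0.4, 0.8]
width: 0.0004
grip_force: 0.0
```

{"api": "apply_moves", "payload": {
  "steps": [
    [0,0,0,0,0],
    [0,0,0,0,0],
    [0,0,0,0,0],
    [0,0,0,0,0]
  ]
}}

```text
time_s: 35.82
eef_pos: [0.7069, -0.0317, 0.021]
tcp_rot: [180.0, -0.0, 10.6]
wrist_force: [0.1, -0.6, -0.2]
width: 0.0004
grip_force: 0.0
```

{"api": "apply_moves", "payload": {
  "steps": [
    [0,0,0,-0.002,0],
    [0,0,0,-0.004,0],
    [0,0,0,-0.004,0],
    [0,0,0,-0.004,0]
  ]
}}

```text
time_s: 36.15
eef_pos: [0.7066, -0.0317, 0.0164]
tcp_rot: [-180.0, 0.0, 10.6]
wrist_force: [0.5, 0.1, -1.0]
width: 0.0005
grip_force: 0.0
```

{"api": "apply_moves", "payload": {
  "steps": [
    [0,0,0,-0.001,0],
    [0,0,0,-0.001,0],
    [0,0,0,-0.001,0]
  ]
}}

```text
time_s: 36.4
eef_pos: [0.7068, -0.0317, 0.0157]
tcp_rot: [-180.0, 0.0, 10.6]
wrist_force: [0.9, 0.1, 0.1]
width: 0.0002
grip_force: 0.0
```

{"api": "apply_moves", "payload": {
  "steps": [
    [0,0,0,-0.001,0],
    [0,0,0,-0.001,0],
    [0,0,0,-0.001,0]
  ]
}}

```text
time_s: 36.65
eef_pos: [0.7068, -0.0317, 0.0147]
tcp_rot: [-180.0, 0.0, 10.6]
wrist_force: [-0.5, 0.1, 0.9]
width: 0.0006
grip_force: 0.0
```

{"api": "apply_moves", "payload": {
  "steps": [
    [0,0,0,-0.0005,0],
    [0,0,0,-0.0005,0],
    [0,0,0,-0.0005,0]
  ]
}}

```text
time_s: 36.9
eef_pos: [0.7069, -0.0317, 0.0143]
tcp_rot: [180.0, -0.0, 10.6]
wrist_force: [-0.4, 0.1, -0.2]
width: 0.0002
grip_force: 0.0
```

{"api": "apply_moves", "payload": {
  "steps": [
    [0,0,0,-0.0005,0],
    [0,0,0,-0.0005,0],
    [0,0,0,-0.0005,0]
  ]
}}

```text
time_s: 37.15
eef_pos: [0.7068, -0.0317, 0.0137]
tcp_rot: [-180.0, 0.0, 10.6]
wrist_force: [0.1, -0.5, -0.1]
width: 0.0004
grip_force: 0.0
```

{"api": "apply_moves", "payload": {
  "steps": [
    [0,0,0,-0.0005,0],
    [0,0,0,-0.0005,0],
    [0,0,0,-0.0005,0]
  ]
}}

```text
time_s: 37.4
eef_pos: [0.7069, -0.0317, 0.0135]
tcp_rot: [180.0, -0.0, 10.6]
wrist_force: [-1.3, -0.1, 2.3]
width: 0.0004
grip_force: 1.1
```

Contact is now at 0.0136, so the finger top is at about 38.9 mm and the setting is good with the nut tight. Next come the blanks: I clear the arm over the bay and look again.

{"api": "apply_moves", "payload": {
  "steps": [
    [0,0,0,0.035,0],
    [0,0,0,0.075,0],
    [0,0,0,0.115,0],
    [0,0,0,0.155,0],
    [0.065,-0.02,0.04,0.155,0],
    [0.065,-0.04,0.075,0.155,0],
    [0.065,-0.06,0.11,0.155,0],
    [0.065,-0.08,0.145,0.155,0],
    [0.065,-0.1,0.18,0.155,0],
    [0.065,-0.12,0.215,0.155,0],
    [0.065,-0.14,0.25,0.155,0],
    [0.065,-0.15,0.29,0.155,0]
  ]
}}

```text
time_s: 38.4
eef_pos: [0.5544, 0.259, 0.1683]
tcp_rot: [180.0, 0.1, 10.6]
wrist_force: [1.5, 0.8, 0.2]
width: 0.0517
grip_force: 0.0
```

```bash
python3 - <<'E'
from h import *
s=bot.state();print(s['eef_pos'],s['tcp_rot'],s['time_s'])
t=snapshot("top");cv2.imwrite("pics/top2.png",t)
for b in find_blanks(t): print(b)
E
```

```text
[0.55442028 0.25904059 0.16832971] [1.79980275e+02 5.66233628e-02 1.05690370e+01] 38.4
(440, 47, 59, 37, 15.9, 163.5)
(465, 386, 105, 28, 22.8, 77.5)
(460, -530, 226, 14, -4.8, 189.0)
```

```bash
sed -i 's/m=wood(im,190,175)/m=wood(im,80,178)/' h.py; python3 - <<'E'
from h import *
t=cv2.imread("pics/top2.png")
for b in find_blanks(t): print(b)
hsv=cv2.cvtColor(t,cv2.COLOR_BGR2HSV)
for p in[(.433,-.203),(.446,-.075),(.532,.066)]:
    u=proj("top",(*p,.03)).astype(int); print(p,u,hsv[u[1],u[0]])
cv2.imwrite("pics/v2.png",cv2.resize(t[150:320,180:400],None,fx=3.6,fy=3.5))
E
```

```text
(135, 779, 498, 14, -0.0, 134.5)
(436, -204, 64, 45, -3.0, 216.0)
(439, 45, 65, 47, 15.9, 230.0)
(447, -42, 62, 45, 20.0, 212.0)
(222, -785, 571, 7, -0.1, 122.5)
(530, 63, 60, 45, 11.3, 203.5)
(869, 378, 297, 188, 85.9, 137.5)
(0.433, -0.203) [354 243] [ 16 152 119]
(0.446, -0.075) [317 239] [ 14 196  95]
(0.532, 0.066) [276 212] [ 16 153 120]
```

View pics/v2.png

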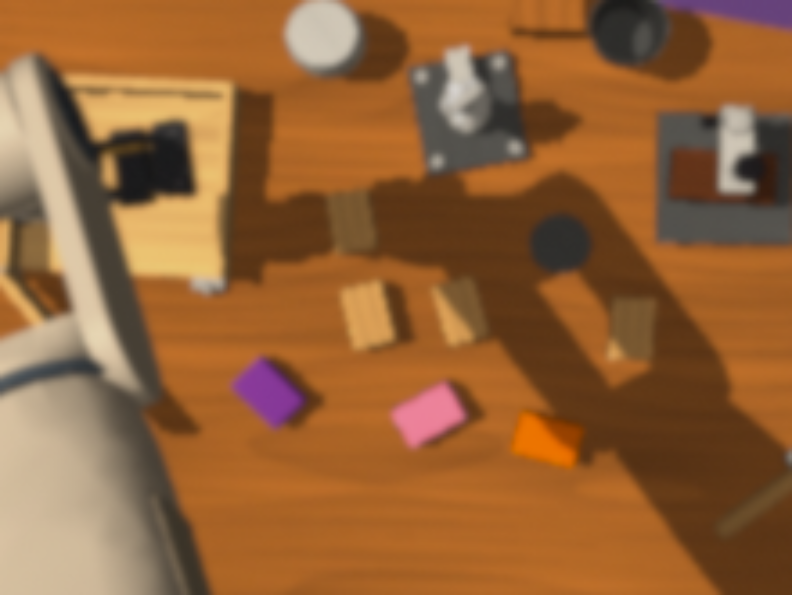

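Two blanks are as before. Blank C has been knocked to about (0.447, −0.042), and the rest of the scene is undisturbed. I pick D first, at (0.531, 0.065).

{"api": "apply_moves", "payload": {
  "steps": [
    [0.065,-0.006,-0.04,0,0],
    [0.065,-0.012,-0.08,0,0],
    [0.065,-0.018,-0.12,0,0],
    [0.065,-0.022,-0.16,0,0],
    [0.065,-0.023,-0.194,0,0],
    [0.065,-0.023,-0.194,-0.03,0],
    [0.065,-0.023,-0.194,-0.07,0],
    [0.065,-0.023,-0.194,-0.11,0],
    [0.065,-0.023,-0.194,-0.14,0],
    [0.065,-0.023,-0.194,-0.14,0],
    [0.065,-0.023,-0.194,-0.14,0]
  ]
}}

```text
time_s: 39.37
eef_pos: [0.5328, 0.064, 0.0275]
tcp_rot: [-180.0, 0.2, 10.6]
wrist_force: [0.1, 0.6, 0.8]
width: 0.0648
grip_force: 0.0
```

{"api": "apply_moves", "payload": {
  "steps": [
    [0.065,0,0,0,0],
    [0.065,0,0,0,0]
  ]
}}

```text
time_s: 39.53
eef_pos: [0.5357, 0.0645, 0.0304]
tcp_rot: [180.0, -0.2, 10.6]
wrist_force: [-0.1, 0.0, -0.3]
width: 0.065
grip_force: 0.0
```

{"api": "apply_moves", "payload": {
  "steps": [
    [0.065,-0.002,0,-0.02,0],
    [0.065,-0.003,0,-0.038,0],
    [0.065,-0.003,0,-0.045,0],
    [0.065,-0.003,0,-0.045,0],
    [0.03,-0.003,0,-0.045,0],
    [0.03,-0.003,0,-0.045,0],
    [0.03,-0.003,0,-0.045,0],
    [0.03,-0.003,0,-0.045,0],
    [0.03,-0.003,0,-0.045,0],
    [0.03,-0.003,0,-0.045,0]
  ]
}}

```text
time_s: 40.37
eef_pos: [0.5316, 0.0644, -0.0159]
tcp_rot: [180.0, -0.1, 10.6]
wrist_force: [-1.7, 0.1, 7.3]
width: 0.0399
grip_force: 29.9
```

{"api": "apply_moves", "payload": {
  "steps": [
    [0.03,0,0,0.03,0],
    [0.03,0,0,0.065,0],
    [0.03,0,0,0.1,0],
    [0.03,0,0,0.12,0],
    [0.03,0,0,0.12,0]
  ]
}}

```text
time_s: 40.78
eef_pos: [0.534, 0.0647, 0.108]
tcp_rot: [180.0, -0.4, 10.6]
wrist_force: [1.7, 0.2, -0.9]
width: 0.04
grip_force: 29.9
```

{"api": "apply_moves", "payload": {
  "steps": [
    [0.03,0.012,0.038,0,-0.06],
    [0.03,0.024,0.076,0,-0.12],
    [0.03,0.035,0.114,0,-0.185],
    [0.03,0.046,0.152,0,-0.185],
    [0.03,0.058,0.19,0,-0.185],
    [0.03,0.068,0.226,0,-0.185],
    [0.03,0.076,0.26,0,-0.185],
    [0.03,0.076,0.26,-0.03,-0.185],
    [0.03,0.076,0.26,-0.06,-0.185],
    [0.03,0.076,0.26,-0.085,-0.185],
    [0.03,0.076,0.26,-0.095,-0.185],
    [0.03,0.076,0.26,-0.095,-0.185]
  ]
}}

```text
time_s: 41.78
eef_pos: [0.6042, 0.323, 0.0044]
tcp_rot: [179.8, 0.3, -0.0]
wrist_force: [-1.1, -1.1, 0.1]
width: 0.0398
grip_force: 29.9
```

{"api": "apply_moves", "payload": {
  "steps": [
    [0.03,0,0,-0.008,0],
    [0.03,0,0,-0.013,0],
    [0.03,0,0,-0.017,0],
    [0.03,0,0,-0.017,0],
    [0.03,0,0,-0.017,0]
  ]
}}

```text
time_s: 42.2
eef_pos: [0.6072, 0.3244, -0.0081]
tcp_rot: [-180.0, -0.0, -0.0]
wrist_force: [0.2, -0.5, 0.1]
width: 0.0397
grip_force: 29.9
```

{"api": "apply_moves", "payload": {
  "steps": [
    [0.03,0,0,-0.0015,0],
    [0.03,0,0,-0.0015,0],
    [0.055,0,0,-0.0015,0],
    [0.055,0,0,-0.0015,0],
    [0.055,0,0,-0.0015,0],
    [0.055,0,0,-0.0015,0],
    [0.055,0,0,0.02,0],
    [0.055,0,0,0.06,0],
    [0.055,0,0,0.1,0],
    [0.055,-0.015,-0.04,0.12,0.06],
    [0.065,-0.03,-0.08,0.12,0.12],
    [0.065,-0.045,-0.12,0.12,0.18]
  ]
}}

```text
time_s: 43.2
eef_pos: [0.565, 0.2108, 0.1133]
tcp_rot: [-180.0, -0.2, 10.6]
wrist_force: [0.3, -0.8, -0.4]
width: 0.0642
grip_force: 0.0
```

```bash
python3 - <<'E'
from h import *
s=bot.state();print(s['eef_pos'],s['tcp_rot'])
t=snapshot("top");cv2.imwrite("pics/top3.png",t)
for b in find_blanks(t): 
    if abs(b[1])<420: print(b)
E
```

```text
[0.56496619 0.21079627 0.11325755] [-179.96469415   -0.22385827   10.55878967]
(434, -204, 68, 45, -4.4, 220.5)
(440, 45, 64, 48, 15.7, 230.0)
(447, -42, 64, 46, 18.4, 215.0)
(870, 378, 298, 188, 85.7, 135.5)
```

{"api": "apply_moves", "payload": {
  "steps": [
    [0.065,-0.024,-0.032,0,0.05],
    [0.065,-0.048,-0.064,0,0.095],
    [0.065,-0.073,-0.096,0,0.095],
    [0.065,-0.098,-0.128,0,0.095],
    [0.065,-0.1215,-0.1585,0,0.095],
    [0.065,-0.1215,-0.1585,-0.03,0.095],
    [0.065,-0.1215,-0.1585,-0.06,0.095],
    [0.065,-0.1215,-0.1585,-0.08,0.095],
    [0.065,-0.1215,-0.1585,-0.08,0.095],
    [0.065,-0.1215,-0.1585,-0.08,0.095],
    [0.065,-0.1215,-0.1585,-0.08,0.095]
  ]
}}

```text
time_s: 44.17
eef_pos: [0.4435, 0.0527, 0.0321]
tcp_rot: [180.0, -0.0, 15.8]
wrist_force: [-0.1, -0.0, -0.4]
width: 0.0653
grip_force: 0.0
```

{"api": "apply_moves", "payload": {
  "steps": [
    [0.065,0,0,0,0],
    [0.065,0,0,0,0],
    [0.065,0,0,0,0]
  ]
}}

```text
time_s: 44.42
eef_pos: [0.4436, 0.0527, 0.0321]
tcp_rot: [180.0, -0.1, 15.8]
wrist_force: [0.1, 1.0, -0.6]
width: 0.0651
grip_force: 0.0
```

Now (0.4436, 0.0527); wanted (0.440, 0.046).

{"api": "apply_moves", "payload": {
  "steps": [
    [0.065,-0.003,-0.006,-0.01,0],
    [0.065,-0.003,-0.006,-0.03,0],
    [0.065,-0.003,-0.006,-0.048,0],
    [0.065,-0.003,-0.006,-0.048,0],
    [0.03,-0.003,-0.006,-0.048,0],
    [0.03,-0.003,-0.006,-0.048,0],
    [0.03,-0.003,-0.006,-0.048,0],
    [0.03,-0.003,-0.006,-0.048,0],
    [0.03,-0.003,-0.006,-0.048,0],
    [0.03,-0.003,-0.006,-0.048,0]
  ]
}}

```text
time_s: 45.25
eef_pos: [0.4407, 0.0466, -0.0159]
tcp_rot: [180.0, -0.1, 15.7]
wrist_force: [-1.1, 0.4, 6.8]
width: 0.0398
grip_force: 30.0
```

{"api": "apply_moves", "payload": {
  "steps": [
    [0.03,0,0,0.03,0],
    [0.03,0,0,0.065,0],
    [0.03,0,0,0.1,0],
    [0.03,0,0,0.12,0],
    [0.03,0,0,0.12,0],
    [0.03,0,0,0.12,0]
  ]
}}

```text
time_s: 45.75
eef_pos: [0.4407, 0.0466, 0.1043]
tcp_rot: [180.0, -0.2, 15.7]
wrist_force: [-0.9, 0.1, -0.9]
width: 0.0391
grip_force: 30.0
```

{"api": "apply_moves", "payload": {
  "steps": [
    [0.03,0.024,0.028,0,-0.1],
    [0.03,0.048,0.056,0,-0.2],
    [0.03,0.072,0.084,0,-0.274],
    [0.03,0.096,0.112,0,-0.274],
    [0.03,0.12,0.14,0,-0.274],
    [0.03,0.144,0.168,0,-0.274],
    [0.03,0.167,0.1945,0,-0.274],
    [0.03,0.167,0.1945,-0.03,-0.274],
    [0.03,0.167,0.1945,-0.06,-0.274],
    [0.03,0.167,0.1945,-0.085,-0.274],
    [0.03,0.167,0.1945,-0.095,-0.274],
    [0.03,0.167,0.1945,-0.095,-0.274]
  ]
}}

```text
time_s: 46.75
eef_pos: [0.6036, 0.2397, 0.0037]
tcp_rot: [179.8, 0.4, 0.0]
wrist_force: [0.1, 0.3, 0.6]
width: 0.0398
grip_force: 30.0
```

{"api": "apply_moves", "payload": {
  "steps": [
    [0.03,0,0,-0.008,0],
    [0.03,0,0,-0.013,0],
    [0.03,0,0,-0.017,0],
    [0.03,0,0,-0.0185,0],
    [0.03,0,0,-0.0185,0],
    [0.03,0,0,-0.0185,0]
  ]
}}

```text
time_s: 47.25
eef_pos: [0.6073, 0.2411, -0.0096]
tcp_rot: [-180.0, -0.1, 0.0]
wrist_force: [-0.3, 0.2, -0.8]
width: 0.0401
grip_force: 30.0
```

{"api": "apply_moves", "payload": {
  "steps": [
    [0.055,0,0,0,0],
    [0.055,0,0,0,0],
    [0.055,0,0,0,0],
    [0.055,0,0,0,0],
    [0.055,0,0,0.02,0],
    [0.055,0,0,0.06,0],
    [0.055,0,0,0.1,0],
    [0.055,0,0,0.13,0],
    [0.065,-0.02,-0.035,0.13,0.1],
    [0.065,-0.04,-0.07,0.13,0.2],
    [0.065,-0.06,-0.105,0.13,0.3],
    [0.065,-0.08,-0.14,0.13,0.33]
  ]
}}

```text
time_s: 48.25
eef_pos: [0.5257, 0.0999, 0.1199]
tcp_rot: [180.0, -0.0, 19.3]
wrist_force: [0.7, 0.0, 0.1]
width: 0.0649
grip_force: 0.0
```

{"api": "apply_moves", "payload": {
  "steps": [
    [0.065,-0.02,-0.035,0,0],
    [0.065,-0.04,-0.07,0,0],
    [0.065,-0.06,-0.105,0,0],
    [0.065,-0.08,-0.14,0,0],
    [0.065,-0.08,-0.142,-0.03,0],
    [0.065,-0.08,-0.142,-0.06,0],
    [0.065,-0.08,-0.142,-0.085,0],
    [0.065,-0.08,-0.142,-0.085,0],
    [0.065,-0.08,-0.142,-0.085,0],
    [0.065,-0.08,-0.142,-0.085,0]
  ]
}}

```text
time_s: 49.08
eef_pos: [0.4476, -0.0409, 0.0357]
tcp_rot: [180.0, -0.0, 19.0]
wrist_force: [0.5, 0.6, 0.7]
width: 0.0651
grip_force: 0.0
```

```bash
python3 - <<'E'
from h import *
s=bot.state();print(s['eef_pos'],s['tcp_rot'])
t=snapshot("side")
for b in find_blanks(t,"side"):
    if abs(b[1])<420: print(b)
E
```

```text
[ 0.44756206 -0.04094363  0.03568363] [ 1.79983886e+02 -3.92242743e-02  1.89687636e+01]
```

{"api": "apply_moves", "payload": {
  "steps": [
    [0.065,0,-0.001,-0.02,0],
    [0.065,0,-0.001,-0.04,0],
    [0.065,0,-0.001,-0.0515,0],
    [0.065,0,-0.001,-0.0515,0],
    [0.03,0,-0.001,-0.0515,0],
    [0.03,0,-0.001,-0.0515,0],
    [0.03,0,-0.001,-0.0515,0],
    [0.03,0,-0.001,-0.0515,0],
    [0.03,0,-0.001,-0.0515,0],
    [0.03,0,-0.001,-0.0515,0]
  ]
}}

```text
time_s: 49.97
eef_pos: [0.4477, -0.0421, -0.0158]
tcp_rot: [180.0, -0.1, 18.9]
wrist_force: [-0.9, -0.4, 7.8]
width: 0.0401
grip_force: 29.9
```

{"api": "apply_moves", "payload": {
  "steps": [
    [0.03,0,0,0.03,0],
    [0.03,0,0,0.065,0],
    [0.03,0,0,0.1,0],
    [0.03,0,0,0.12,0],
    [0.03,0,0,0.12,0],
    [0.03,0,0,0.12,0]
  ]
}}

```text
time_s: 50.47
eef_pos: [0.4478, -0.0421, 0.1044]
tcp_rot: [179.9, -0.2, 19.0]
wrist_force: [-1.5, -0.3, -1.0]
width: 0.0395
grip_force: 29.9
```

{"api": "apply_moves", "payload": {
  "steps": [
    [0.03,0.009,0.038,0,-0.1],
    [0.03,0.018,0.076,0,-0.2],
    [0.03,0.027,0.114,0,-0.33],
    [0.03,0.036,0.152,0,-0.33],
    [0.03,0.045,0.19,0,-0.33],
    [0.03,0.054,0.228,0,-0.33],
    [0.03,0.063,0.266,0,-0.33],
    [0.03,0.072,0.304,0,-0.33],
    [0.03,0.08,0.34,0,-0.33],
    [0.03,0.085,0.367,0,-0.33],
    [0.03,0.085,0.367,-0.03,-0.33],
    [0.03,0.085,0.367,-0.06,-0.33]
  ]
}}

```text
time_s: 51.47
eef_pos: [0.5322, 0.3272, 0.0417]
tcp_rot: [-179.9, -0.1, 0.2]
wrist_force: [-0.5, 0.0, -0.6]
width: 0.0397
grip_force: 29.9
```

{"api": "apply_moves", "payload": {
  "steps": [
    [0.03,0,0,-0.025,0],
    [0.03,0,0,-0.035,0],
    [0.03,0,0,-0.043,0],
    [0.03,0,0,-0.05,0],
    [0.03,0,0,-0.0535,0],
    [0.03,0,0,-0.0535,0],
    [0.03,0,0,-0.0535,0]
  ]
}}

```text
time_s: 52.05
eef_pos: [0.5327, 0.3253, -0.0092]
tcp_rot: [-179.9, -0.1, 0.0]
wrist_force: [0.8, 0.1, -0.1]
width: 0.0399
grip_force: 29.9
```

{"api": "apply_moves", "payload": {
  "steps": [
    [0.055,0,0,0,0],
    [0.055,0,0,0,0],
    [0.055,0,0,0,0],
    [0.055,0,0,0,0],
    [0.055,0,0,0.02,0],
    [0.055,0,0,0.06,0],
    [0.055,0,0,0.1,0],
    [0.055,0,0,0.13,0],
    [0.065,-0.007,-0.04,0.13,0],
    [0.065,-0.014,-0.08,0.13,-0.05],
    [0.065,-0.021,-0.12,0.13,-0.05],
    [0.065,-0.028,-0.16,0.13,-0.05]
  ]
}}

```text
time_s: 53.05
eef_pos: [0.5033, 0.1637, 0.1201]
tcp_rot: [-180.0, -0.0, -2.8]
wrist_force: [0.5, 0.2, -0.4]
width: 0.0651
grip_force: 0.0
```

{"api": "apply_moves", "payload": {
  "steps": [
    [0.065,-0.007,-0.04,0,0],
    [0.065,-0.014,-0.08,0,0],
    [0.065,-0.021,-0.12,0,0],
    [0.065,-0.028,-0.16,0,0],
    [0.065,-0.035,-0.2,0,0],
    [0.065,-0.042,-0.24,0,0],
    [0.065,-0.049,-0.28,0,0],
    [0.065,-0.057,-0.32,0,0],
    [0.065,-0.071,-0.369,0,0],
    [0.065,-0.071,-0.369,0,0],
    [0.065,-0.071,-0.369,0,0]
  ]
}}

```text
time_s: 53.97
eef_pos: [0.4321, -0.2065, 0.1198]
tcp_rot: [180.0, -0.0, -3.1]
wrist_force: [0.1, 0.8, 0.1]
width: 0.0648
grip_force: 0.0
```

```bash
python3 - <<'E'
from h import *
s=bot.state();print(s['eef_pos'],s['tcp_rot'])
for n in("top","side"):
  t=snapshot(n);cv2.imwrite(f"pics/{n}4.png",t)
  for b in find_blanks(t,n):
    if abs(b[1])<420: print(n,b)
E
```

```text
[ 0.43212775 -0.20645351  0.11983275] [ 1.79975115e+02 -1.69840328e-02 -3.05253979e+00]
top (122, 61, 700, 154, -41.9, 285.0)
top (516, -134, 61, 61, -88.4, 253.5)
top (921, 363, 311, 126, 73.0, 72.0)
side (614, -392, 111, 49, -60.8, 194.0)
```

{"api": "apply_moves", "payload": {
  "steps": [
    [0.065,0.002,0.003,-0.04,0],
    [0.065,0.002,0.003,-0.08,0],
    [0.065,0.002,0.003,-0.11,0],
    [0.065,0.002,0.003,-0.127,0],
    [0.065,0.002,0.003,-0.1355,0],
    [0.065,0.002,0.003,-0.1355,0],
    [0.03,0.002,0.003,-0.1355,0],
    [0.03,0.002,0.003,-0.1355,0],
    [0.03,0.002,0.003,-0.1355,0],
    [0.03,0.002,0.003,-0.1355,0],
    [0.03,0.002,0.003,-0.1355,0],
    [0.03,0.002,0.003,-0.1355,0]
  ]
}}

```text
time_s: 55.07
eef_pos: [0.4358, -0.2014, -0.0147]
tcp_rot: [180.0, -0.1, -2.8]
wrist_force: [0.1, 1.2, 8.1]
width: 0.0393
grip_force: 30.0
```

{"api": "apply_moves", "payload": {
  "steps": [
    [0.03,0,0,0.03,0],
    [0.03,0,0,0.065,0],
    [0.03,0,0,0.1,0],
    [0.03,0,0,0.12,0],
    [0.03,0,0,0.12,0],
    [0.03,0,0,0.12,0]
  ]
}}

```text
time_s: 55.57
eef_pos: [0.4357, -0.2015, 0.1054]
tcp_rot: [179.9, -0.2, -2.8]
wrist_force: [0.2, -0.5, -1.5]
width: 0.04
grip_force: 30.0
```

{"api": "apply_moves", "payload": {
  "steps": [
    [0.03,0.008,0.037,0,0.05],
    [0.03,0.016,0.074,0,0.05],
    [0.03,0.024,0.111,0,0.05],
    [0.03,0.032,0.148,0,0.05],
    [0.03,0.04,0.185,0,0.05],
    [0.03,0.048,0.222,0,0.05],
    [0.03,0.056,0.259,0,0.05],
    [0.03,0.064,0.296,0,0.05],
    [0.03,0.072,0.333,0,0.05],
    [0.03,0.08,0.37,0,0.05],
    [0.03,0.088,0.406,0,0.05],
    [0.03,0.097,0.4425,0,0.05]
  ]
}}

```text
time_s: 56.57
eef_pos: [0.5305, 0.2429, 0.1021]
tcp_rot: [179.9, 0.2, 0.1]
wrist_force: [0.9, -0.7, -1.1]
width: 0.0395
grip_force: 30.0
```

{"api": "apply_moves", "payload": {
  "steps": [
    [0.03,0,0,0,0],
    [0.03,0,0,0,0],
    [0.03,0,0,0,0]
  ]
}}

```text
time_s: 56.82
eef_pos: [0.5304, 0.2406, 0.1025]
tcp_rot: [179.9, 0.2, 0.1]
wrist_force: [-0.4, 0.3, -0.3]
width: 0.0396
grip_force: 30.0
```

Commanded z is about 0.1045; down to −0.009.

{"api": "apply_moves", "payload": {
  "steps": [
    [0.03,0,0,-0.04,0],
    [0.03,0,0,-0.075,0],
    [0.03,0,0,-0.095,0],
    [0.03,0,0,-0.105,0],
    [0.03,0,0,-0.111,0],
    [0.03,0,0,-0.1125,0],
    [0.03,0,0,-0.1125,0],
    [0.03,0,0,-0.1125,0],
    [0.03,0,0,-0.1125,0]
  ]
}}

```text
time_s: 57.57
eef_pos: [0.5327, 0.2416, -0.0072]
tcp_rot: [-180.0, -0.1, 0.0]
wrist_force: [-0.0, 0.9, 0.1]
width: 0.0396
grip_force: 30.0
```

{"api": "apply_moves", "payload": {
  "steps": [
    [0.055,0,0,0,0],
    [0.055,0,0,0,0],
    [0.055,0,0,0,0],
    [0.055,0,0,0,0],
    [0.055,0,0,0.02,0],
    [0.055,0,0,0.06,0],
    [0.055,0,0,0.1,0],
    [0.055,0,0,0.13,0],
    [0.04,-0.02,-0.035,0.13,0],
    [0.02,-0.04,-0.07,0.13,0],
    [0,-0.06,-0.105,0.13,0],
    [0,-0.08,-0.14,0.13,0]
  ]
}}

```text
time_s: 58.57
eef_pos: [0.4507, 0.1004, 0.1219]
tcp_rot: [-180.0, -0.0, 0.1]
wrist_force: [0.7, -0.4, -0.5]
width: 0.0301
grip_force: 0.0
```

{"api": "apply_moves", "payload": {
  "steps": [
    [0,-0.02,-0.035,0,0],
    [0,-0.05,-0.06,0,0],
    [0,-0.09,-0.06,0,0],
    [0,-0.13,-0.06,0,0],
    [0,-0.13,-0.06,0,0],
    [0,-0.13,-0.06,0,0]
  ]
}}

```text
time_s: 59.07
eef_pos: [0.3204, 0.0413, 0.1219]
tcp_rot: [-180.0, -0.0, 0.0]
wrist_force: [1.3, -0.4, 0.4]
width: 0.0003
grip_force: 0.0
```

```bash
python3 - <<'E'
from h import *
s=bot.state();print(s['eef_pos'],s['tcp_rot'],s['q'])
t=snapshot("top");cv2.imwrite("pics/top5.png",t)
g=cv2.cvtColor(t,cv2.COLOR_BGR2HSV)
for y in range(168,278,2): print(y,"".join("%x"%min(15,g[y,x,2]//16) if g[y,x,1]<180 else "." for x in range(174,250)))
for p in[(.608,.325),(.608,.241),(.533,.325),(.533,.241)]: print(proj("top",(*p,.036)))
E
```

```text
[0.32039101 0.04130944 0.12185601] [-1.79994145e+02 -3.24371704e-02  4.42841606e-02] [ 7.07862805e+00 -2.74442346e+00  1.31310339e+02  2.35225777e-03
  5.14011748e+01  9.70328753e+01]
168 ............................................................................
170 .........cccccccccbbbbbbb...................................................
172 ........cdedddddddddeeeeeedddddddddddddddddddddcccccccccccbbbbbbbbbbb.......
174 ........cddb999aaaaaabbbbbbcccbccccccdddddddddddddddddddddddeeeeeeeeedb9....
176 ........cdc965677777778abbbbbba9999abccbaaaaaaaaaaaaaaabaaaaaaaabbbcdda75...
178 ........ddc85567777778bcddddddddddddeeeeedddddddddddeeeeddcccccccccddda65...
180 .......bddb85567777789cdddddddddddccdddddeeeeeeeedddddddddddeeeeeeeeeda65...
182 .......bddb75567888889bddddddddddc978999aceeeeeedddddddddca9bcccccdeed965...
184 .......cdda65577787789cddddddddddc9678888adeeeeddddddddddc9678888adeed965...
186 .......cdda6557788888acddddddddddc8677889bdeeedddddddddddc9667778aceec865...
188 .......ddda6567888888acddddddddddb867788adeeeeeedddddddddc9667778bdeec855...
190 .......ded96567888888
[... 2948 characters left out ...]
.................a99899
264 ................................cdedca756...............................9998
266 ..................................cdedc9756...............................a9
268 ...................................bcdedb8657...............................
270 .....................................bdedca766..............................
272 ......................................bcdedb86........................766655
274 ........................................bcca9.......................86433333
276 ....................................................................85444333
[201.41936533 188.07418606]
[225.95395347 188.76557223]
[200.48748802 210.01635464]
[225.0850708 210.721576 ]
```

The top view shows four separate blanks in the bay. Now the gate: I go behind its outer side and sweep it shut.

{"api": "apply_moves", "payload": {
  "steps": [
    [0,0.002,0.038,0,0],
    [0,0.004,0.076,0,0],
    [0,0.006,0.114,0,0],
    [0,0.009,0.152,0,0],
    [0,0.012,0.19,0,0],
    [0,0.014,0.228,0,0],
    [0,0.017,0.262,0,0],
    [0,0.02,0.291,0,0],
    [0,0.02,0.291,0,0],
    [0,0.02,0.291,0,0],
    [0,0.02,0.291,0,0]
  ]
}}

```text
time_s: 60.03
eef_pos: [0.342, 0.3325, 0.1212]
tcp_rot: [179.9, 0.0, 0.1]
wrist_force: [0.2, -0.9, -0.6]
width: 0.0004
grip_force: 0.0
```

{"api": "apply_moves", "payload": {
  "steps": [
    [0,0,0,-0.035,0],
    [0,0,0,-0.07,0],
    [0,0,0,-0.1,0],
    [0,0,0,-0.1125,0],
    [0,0,0,-0.1125,0],
    [0,0,0,-0.1125,0],
    [0,0,0,-0.1125,0]
  ]
}}

```text
time_s: 60.62
eef_pos: [0.3427, 0.3325, 0.0102]
tcp_rot: [-180.0, -0.1, -0.0]
wrist_force: [-1.2, 0.4, -0.5]
width: 0.0002
grip_force: 0.0
```

{"api": "apply_moves", "payload": {
  "steps": [
    [0,0.007,-0.01,0,0],
    [0,0.0136,-0.019,0,0],
    [0,0.02,-0.028,0,0],
    [0,0.0267,-0.0373,0,0],
    [0,0.036,-0.046,0,0],
    [0,0.045,-0.055,0,0],
    [0,0.056,-0.062,0,0],
    [0,0.0664,-0.0694,0,0],
    [0,0.079,-0.0744,0,0],
    [0,0.091,-0.0794,0,0],
    [0,0.091,-0.0794,0,0]
  ]
}}

```text
time_s: 61.53
eef_pos: [0.4358, 0.2527, 0.0096]
tcp_rot: [-180.0, -0.1, -0.0]
wrist_force: [0.8, 1.4, 0.2]
width: 0.0009
grip_force: 0.0
```

{"api": "apply_moves", "payload": {
  "steps": [
    [0,0.006,-0.002,0,0],
    [0,0.013,-0.003,0,0],
    [0,0.019,-0.004,0,0],
    [0,0.023,-0.005,0,0],
    [0,0.023,-0.005,0,0]
  ]
}}

```text
time_s: 61.95
eef_pos: [0.4534, 0.2484, 0.0088]
tcp_rot: [180.0, 0.3, -0.0]
wrist_force: [-11.9, 6.1, 6.0]
width: 0.0002
grip_force: 6.1
```

{"api": "apply_moves", "payload": {
  "steps": [
    [0,0.002,0,0,0],
    [0,0.004,0,0,0],
    [0,0.004,0,0,0]
  ]
}}

```text
time_s: 62.2
eef_pos: [0.4533, 0.2482, 0.0087]
tcp_rot: [179.9, 0.7, -0.0]
wrist_force: [-25.9, 10.5, 17.6]
width: 0.0002
grip_force: 13.8
```

{"api": "apply_moves", "payload": {
  "steps": [
    [0,-0.01,0,0,0],
    [0,-0.04,0.0,0,0],
    [0,-0.06,0,0.04,0],
    [0,-0.08,-0.03,0.08,0],
    [0,-0.1,-0.06,0.12,0],
    [0,-0.12,-0.09,0.12,0],
    [0,-0.12,-0.12,0.12,0],
    [0,-0.12,-0.16,0.12,0],
    [0,-0.12,-0.2,0.12,0],
    [0,-0.12,-0.2,0.12,0]
  ]
}}

```text
time_s: 63.03
eef_pos: [0.3396, 0.0425, 0.1296]
tcp_rot: [179.9, -0.1, -0.2]
wrist_force: [-1.0, -0.2, 0.0]
width: 0.0005
grip_force: 0.0
```

```bash
python3 - <<'E'
from h import *
s=bot.state();print(s['eef_pos'],s['time_s'],s['wrist_force'])
t=snapshot("top");cv2.imwrite("pics/top6.png",t)
g=cv2.cvtColor(t,cv2.COLOR_BGR2HSV)
for y in range(216,244): print(y,"".join("%x"%min(15,g[y,x,2]//16) if g[y,x,1]<180 else "." for x in range(174,250)))
for th in(0,.05,.1):
  print(th,proj("top",(.473-.2*np.sin(th)-.005,.383-.2*np.cos(th),.072)),proj("top",(.468,.383,.072)))
d=snapshot("side");d0=cv2.imread("pics/side0.png")
# check other objects: compare side/top with start outside moved regions
t0=cv2.imread("pics/top0.png");df=cv2.absdiff(t,t0).max(2)
for n,(a,b) in dict(tin2=(270,160),tin1=(354,158),lid=(335,219),bottle=(430,173),gauge=(382,200),sample=(375,200),hammer=(455,235),offc=(335,135),orange=(333,275),pink=(300,268),purple=(255,262),knob=(388,198)).items(): print(n,df[b-12:b+12,a-12:a+12].mean().round(1))
E
```

```text
[0.33964054 0.04254061 0.12963693] 63.0333 [-0.98460349 -0.17942813  0.04659275]
216 .....cdda6557888888acddddddddddc9667888adeeeeeedddddddddc977888adeeda65.....
217 .....cdda6557888888adddddddddddc9667889bdeeeeeedddddddddc977788adeeda65.....
218 .....cdda6557888888adddddddddddc9778889ceeeeeeedddddddddc977788aceed965.....
219 .....cdda6567888888adeeddeddcccba9999abdeeeeeeedddddccccb877888adeed965.....
220 .....cdda6567888889adeeeeeeddcccccccccdeeeeeeeeeeeddccccb99999abdeed965.....
221 .....cdd96567888889adeeeeeeeeeeeeeeeeeeeeeeeeeeeeeeddccccccccccdeeec965.....
222 .....cdd96567888888adeeeeeeeeeeeeeeeeeeeeeeeeeeeeeeeeeeeeeeeeeeeeeec855.....
223 .....ddc96567888888adeeeeeeeeeeeeeeeeeeeeeeeeeeeeeeeeeeeeeeeeeeeeeec855.....
224 .....ddc86567888888adeeeeeeeeeeeeeeeeeeeeeeeeeeeeeeeeeeeeeeeeeeeeeec855.....
225 ....bddc97778888889adeeeeeeeeeeeeeeeeeeeeeeeeeeeeeeeeeeeeeeeeeeeeeec855.....
226 ...abdddba9aaaaaaaabdeeeeeeeeeeeeeeeeeeeeeeeeeeeeeeeeeeeeeeeeeeeeeeb855.....
227 ...abdddddcccccccccddeeeeeeeeeeddddeeeeeeeeeeeeeeeeeeeeeeeeeeeeeeedb755.....
228 ...abddedddddddddddeeeeeeeeeeeeddddeeeeeeee
[... 848 characters left out ...]
............................................................................
240 ............................................................................
241 ............................................................................
242 ............................................................................
243 ............................................................................
0 [239.5795222  230.42005691] [179.55181903 228.67323068]
0.05 [239.39040709 233.43436808] [179.55181903 228.67323068]
0.1 [239.05128884 236.4388659 ] [179.55181903 228.67323068]
tin2 0.7
tin1 0.8
lid 1.0
bottle 0.7
gauge 0.8
sample 0.8
hammer 0.7
offc 0.8
orange 56.2
pink 56.6
purple 25.5
knob 0.8
```

The gate's edge is parallel to the bay front, and nothing else I could see has moved. Handing in.

```bash
python3 -c "
from rig import bot
print(bot.finish_job())"
```

```text
the job is handed in; nothing more can be done
None
```

I handed the job in at about 63 s: gauge pressed onto the 27 mm sample, stop finger set to about 38.9 mm (target 39), jam nut re-tightened hard, all four blanks flat in the bay and the gate shut. The tins, lid, bottle, hammer, offcut and sample had not moved in the final picture; the orange, pink and purple blocks were behind the arm or in its shadow then, so I last saw them in place before the first pick.

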